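# Load the seal-ring arbor and log the set

### The arm

A 6-joint arm with a two-finger parallel gripper is mounted at the origin on the work surface. World frame = base frame: x ahead of the robot, y to its left, z up, the work surface at z = 0. Lengths are in m, angles in rad, forces in N, time in s.
With the tool pointing down it reaches from about 0.375 to 0.9 m from the base axis. Payload 3.1 kg.
Tool frame: the origin (TCP) lies at the very end of the fingers, on their centre line; the grasp point (between the pads) lies 19 mm behind it (hold_point_z is the distance from the TCP to the grasp point, in m); z points along the fingers, x is the direction in which the jaws open and shut, and the axes are right-handed (so a half turn about z gives the same grasp; the last joint's range is limited). The gripper opens to 87 mm and grips with 3 to 60 N. Pads are 19 mm wide; open, the fingers measure 117 mm over their backs; the gripper's body (75 mm by 190 mm) begins 51 mm behind the grasp point.
Start: joints at [-1.391, 0.527, 1.433, -0, 1.181, -0.178], TCP at [0.219, -0.585, 0.223] pointing down, gripper open.
Joint ranges: [-3.08, 3.08], [-0.75, 2.2], [0.22, 2.44], [-1.43, 4.57], [0, 2.65], [-2.85, 2.85]. Speed limits (rad/s): [2.79, 2.79, 3.14, 3.14, 3.14, 3.14].

### API

Orientations are given as a unit quaternion [x, y, z, w].
In Python, from rig import * gives the robot as it stands.
- The arm moves only by the tool carry_out, never from a script. Its argument "deltas" is a list of rows, each a list of 7 numbers: the closure, from -1 (fully open) to 1 (shut), then the shift along the tool's x, y, z in units of 25 mm (1.0 is 25 mm), then the turn, a rotation vector about the tool's x, y, z in degrees. In form: [[jaw, x, y, z, rx, ry, rz], ...]. A call has 1 to 8 rows; each row is the pose to reach, as a shift and turn from the pose commanded when the call began, along the tool's axes at that moment; what a row does not reach only later rows make up. A row lasts 1/10 s, in which the tool goes at most 50 mm and 8.59 degrees, less where a joint would pass 70% of its speed; a pose out of reach is approached as far as the arm can. A call with a gripper value outside its range is refused whole. The fingers move at their own pace and stop on an object; "force" is the grip in N (left out, the last holds). Time passes only in rows, so rows that repeat a pose let the fingers close. It gives the time, the measured TCP pose, the force and the opening at its end, in the units of the state.
- get_obs(): the state, without advancing time (a new reading comes with each control period).
- camera(name): name is "scene" or "top" or "wrist"; returns (picture, depth): 480x640x3 uint8, red, green, blue; 480x640 float32, m along the optical axis (not along the pixel's ray), 0 where there is no reading.
- camera_info(name): a dict with "mtx" (3x3 intrinsics, pixels), "dist_coeffs" ([k1, k2, p1, p2, k3] as OpenCV has them; the pictures are not rectified), "origin" and "rotation" of the camera in the world. Camera axes: x right, y down, z forward; pixel columns grow to the right and rows downward; lengths in m; the calibration is good to about 2 mm. A picture is of the moment at which its call begins: read the wrist's pose just before it. camera_info takes no time and is no camera call; for the wrist camera it gives the pose at the moment of the call.
- hand_in(): hands the job in, once; it reports no verdict.
Trained networks look in the newest picture that a camera, given by its name, has taken for a name from the list of things; names that differ only in an ending like _2 or _b are one class to them, and where a whole thing is asked for, a point or a joint stands for the part that bears it (a point fixed in the world has none). Each returns a list of dicts, best first, with "score" (0 to 1); they miss things now and then, are a little off and sometimes report something else, mostly with a low value. They report only what shows in the picture. A call takes as long as a camera call. They do not tell look-alikes from the thing itself.
- spot_in(camera, target): "pixel" ([row, column] in pixels, amid what is visible of it).
The state is a dict: "time": time; "q": joint angles; "joint_velocities": joint speeds; "joint_torque": joint torques, N m; "position": TCP position; "tool_rot": TCP orientation; "ft_force": force on the tool from outside, world axes, zero at the start; "moment": the same for the moment, N m; "grip_width": finger opening in m.
Only numpy, scipy, OpenCV 4.12 (cv2) and the standard library are available. Lean on these libraries where they do the work, as an engineer would, in place of code of your own. Each camera call takes 0.05 s, during which the arm holds its last target.

### The job

Lift the red cover off the stepped arbor and stand it upright on the cork mat, then thread the aluminium rings lying on the desk down the arbor one after another, widest first and narrowest last, each fully home on its own step. When all the rings are on, press the batch counter's plunger down to its stop to log the set, let it come back up, and then put the red cover back over the ringed arbor, down on the base plate. Do not disturb the seal housing, stamp, tin or ink pad.

Things in the scene. Friction and masses are not known exactly. Their poses are not given: they have to be found in the camera images.
- arbor: Fixed stepped steel post on a dark square plate 100 x 100 x 12 mm. Origin under the plate's centre, on the desk; z up the post. Foot 46 mm across, z 12 to 20 mm; then four 12.5 mm tall steps, top edges chamfered 1.5 mm: 34 mm across (z 20 to 32.5), 26 (to 45), 18 (to 57.5), 10 (to 70, the tip). A home ring rests on the shoulder below its step, whichever others are there.
- cover: Red plastic cover, a square box open below: 74 x 74 mm outside, 66 x 66 inside, 70 mm tall, 66 deep, about 120 g. Round knob 24 mm across on the middle of its top, from 70 to 96 mm above the origin. Origin at the centre of the open underside, z up. It starts over the arbor, its rim on the base plate (origin 12 mm above the desk).
- mat: Fixed thin cork mat, 110 x 110 x 2 mm, lying on the desk; origin under its centre on the desk.
- counter: Fixed batch counter, a grey block 80 x 80 x 55 mm with a spring plunger standing up from its top; origin under its centre on the desk.
- plunger (a joint): Travel of the counter's plunger in m: 0 up, 0.012 fully pressed down against its stop; a spring brings it back up. It takes about 2 N to start and 7 N at the stop.
- plunger_head (a point): Centre of the top face of the plunger's round black head, 32 mm across, which is 93 mm above the desk when up; press it straight down.
- ring56: The widest aluminium ring: outside 56 mm, bore 36.6 mm, 11 mm thick, 42 g, open through; origin at its very middle (5.5 mm above its underside), z along its bore; the two faces are alike. It starts flat on the desk, or is absent. Its home is the 34 mm step of the arbor, origin 25.5 mm above the arbor's origin.
- ring48: The second widest aluminium ring: outside 48 mm, bore 28.6 mm, 11 mm thick, 35 g, open through; origin at its very middle (5.5 mm above its underside), z along its bore; the two faces are alike. It starts flat on the desk, or is absent. Its home is the 26 mm step of the arbor, origin 38 mm above the arbor's origin.
- ring40: The third widest aluminium ring: outside 40 mm, bore 20.6 mm, 11 mm thick, 28 g, open through; origin at its very middle (5.5 mm above its underside), z along its bore; the two faces are alike. It starts flat on the desk, or is absent. Its home is the 18 mm step of the arbor, origin 50.5 mm above the arbor's origin.
- ring32: The narrowest aluminium ring: outside 32 mm, bore 12.6 mm, 11 mm thick, 20 g, open through; origin at its very middle (5.5 mm above its underside), z along its bore; the two faces are alike. It starts flat on the desk, or is absent. Its home is the 10 mm step of the arbor, origin 63 mm above the arbor's origin.
- seal_housing: Bystander: squat aluminium seal housing, a closed stepped disc without a hole, 44 mm across and 26 mm high; loose; origin under its centre on the desk; not to be disturbed.
- date_stamp: Bystander: hand stamp, steel block 36 x 26 x 18 mm with a turned wooden handle, 54 mm high in all; loose; origin under its centre on the desk; not to be disturbed.
- seal_tin: Bystander: closed steel tin, 60 mm across and 45 mm high; loose; origin under its centre on the desk; not to be disturbed.
- ink_pad: Bystander: flat dark ink pad, 70 x 110 x 18 mm; loose; origin under its centre on the desk; not to be disturbed.
Things that resemble listed ones, but are neither listed nor needed, are in the scene too. What is shaped like the ring40 but green or purple is not meant.

How it is judged:
By the outcome, as a careful person would: the job done as asked, in the order asked, and still so for the second after the job is handed in, with the robot touching nothing.
Of ring56, ring48, ring40, ring32 only 3 to 4 are there at a start; the rules pass over those that are not, and their reading is None.
At some moment in a run one of ring56, ring48, ring40, ring32 may be knocked a few centimetres aside while the robot is not near it.
It also fails if it takes over 208 s, if anything falls off the work surface, if the arm or the gripper's body presses on something with over 40 N, if the wrist force passes 120 N, or if a joint passes its speed limit or range.

## Working session

There is one attempt and no reset: what is moved stays moved. The work goes in short steps, Python scripts to look and compute and a tool call to move; the robot and the scene stay as the last step left them, time stands still between calls to the robot, and variables do not carry over. Pictures are saved under pics/ and viewed, and the job is handed in when it is done.

Besides the shell and the picture viewer there is one more tool, called after "Emit:" as a command line: name --pt "numbers of a row" for each row, then --argument value for the rest. carry_out: Moves the arm, as the interface text tells. Its arguments: {"type":"object","properties":{"deltas":{"type":"array"},"force":{"type":"number"}},"required":["deltas"]}

```bash
ls; mkdir -p pics
cat > h.py <<'E'
from rig import *
import numpy as np, cv2
from scipy.spatial.transform import Rotation as R
def snap(n,fn=None):
    im,d=camera(n); ci=camera_info(n)
    if fn: cv2.imwrite('pics/'+fn,im[:,:,::-1])
    np.savez('last_%s.npz'%n,im=im,d=d,K=ci['mtx'],D=ci['dist_coeffs'],o=ci['origin'],r=ci['rotation'])
    return im,d,ci
def load(n): return np.load('last_%s.npz'%n)
def rot(r):
    r=np.array(r,float); return R.from_quat(r).as_matrix() if r.size==4 else r
def ray(L,row,col):
    p=cv2.undistortPoints(np.array([[[col,row]]],float),np.array(L['K'],float),np.array(L['D'],float))[0,0]
    return np.array([p[0],p[1],1.0])
def pix(L,row,col,z=None):
    v=ray(L,row,col); Rm=rot(L['r']); o=np.array(L['o'])
    if z is None: return o+Rm@(v*L['d'][int(row),int(col)])
    w=Rm@v; return o+w*(z-o[2])/w[2]
def cloud(L):
    h,w=L['d'].shape; cc,rr=np.meshgrid(np.arange(w),np.arange(h))
    p=cv2.undistortPoints(np.stack([cc,rr],-1).reshape(-1,1,2).astype(float),np.array(L['K'],float),np.array(L['D'],float)).reshape(h,w,2)
    v=np.dstack([p,np.ones((h,w))])*L['d'][...,None]
    return v@rot(L['r']).T+np.array(L['o'])
def proj(L,P):
    Rm=rot(L['r']); rv=cv2.Rodrigues(Rm.T)[0]; t=-Rm.T@np.array(L['o'])
    return cv2.projectPoints(np.array(P,float).reshape(-1,1,3),rv,t,np.array(L['K'],float),np.array(L['D'],float))[0].reshape(-1,2)
E
python3 - <<'E'
from h import *
o=get_obs();print(o)
for n in('scene','top','wrist'):
    _,_,ci=snap(n,n+'0.png'); print(n,ci['origin'],ci['rotation'])
E
```

```text
pics
{'time': 0.0, 'q': array([-1.39150833e+00,  5.28458813e-01,  1.43388981e+00, -2.77282008e-05,
        1.18143469e+00, -1.78524762e-01]), 'joint_velocities': array([ 5.72084252e-04, -2.38666586e-04, -1.16778239e-03, -2.35670142e-04,
       -4.60045660e-05, -7.83724159e-04]), 'joint_torque': array([ 8.50667675e-04, -4.40043139e+01, -1.76589167e+01,  6.33046031e-02,
        5.81518596e-02, -1.79606341e-04]), 'position': array([ 0.21876311, -0.58467419,  0.22158015]), 'tool_rot': array([ 8.21655226e-01, -5.69983762e-01, -7.83873330e-04, -7.65151099e-04]), 'ft_force': array([-0.24129627,  0.65305637,  0.00257508]), 'moment': array([ 0.03050408, -0.03887403,  0.05183833]), 'grip_width': 0.08737101434994193}
scene [ 1.0565177  -0.33105739  1.10486866] [ 0.83277255  0.47486747 -0.14553359 -0.24456236]
top [0.37371545 0.01599813 1.20369656] [ 0.70717997 -0.70537038  0.03671024 -0.03164613]
wrist [ 0.29330498 -0.55682495  0.38393815] [ 0.81291358 -0.56370406 -0.08399665  0.11980737]
```

View pics/top0.png

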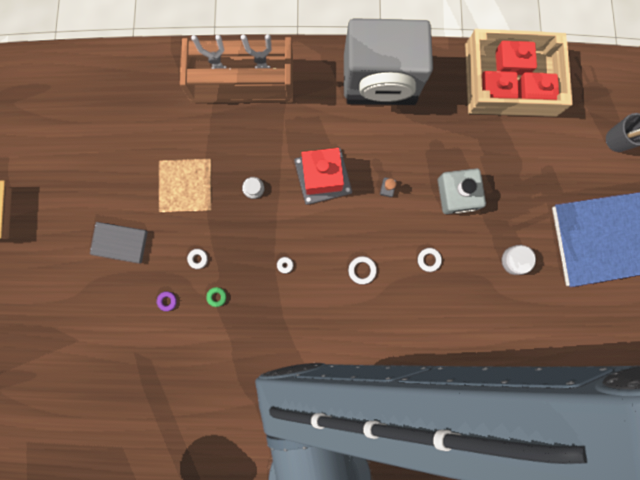

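View pics/scene0.png

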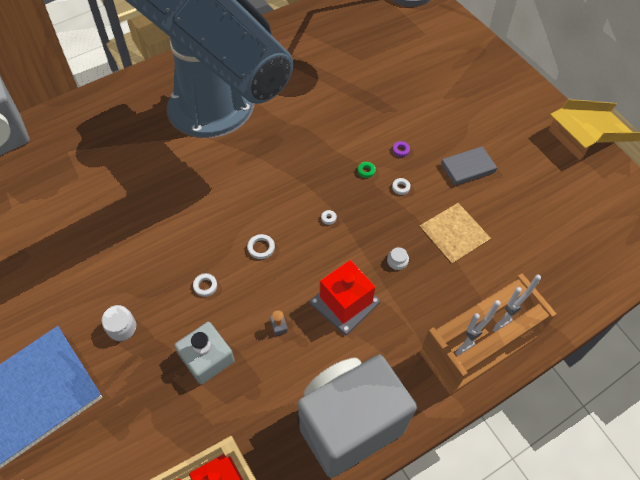

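View pics/wrist0.png

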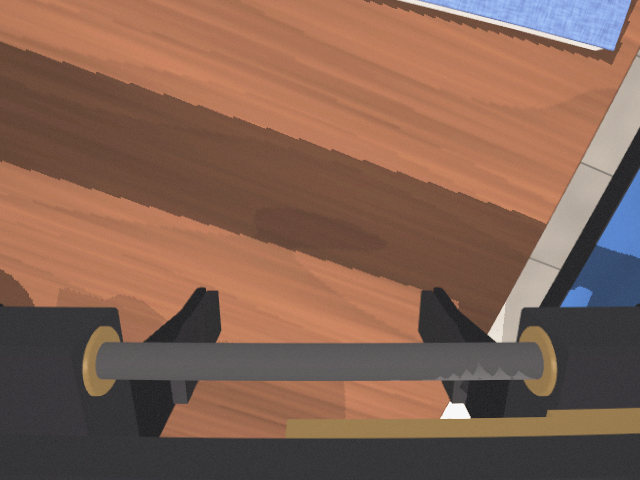

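The top picture shows: red cover (172,323), mat (186,185), counter (190,462) with plunger head (186,468). Aluminium rings: (270,362), (260,429), (259,197) and (265,285), with green (297,216) and purple (301,166) look-alikes. Bystanders are housing (187,253), stamp (187,390), tin (260,519) and pad (243,119). Next I'll measure them.

```bash
cat > meas.py <<'E'
from h import *
L=load('top'); C=cloud(L); im=L['im']
print(camera_info('top')['mtx'])
hsv=cv2.cvtColor(im,cv2.COLOR_RGB2HSV)
def ringfit(r,c,zt=0.011,w=24):
    sub=np.zeros(im.shape[:2],bool); sub[r-w:r+w,c-w:c+w]=1
    m=sub&(hsv[...,1]<70)&(hsv[...,2]>120)
    rr,cc=np.nonzero(m)
    P=np.array([pix(L,a,b,zt) for a,b in zip(rr,cc)])
    x0=(P.min(0)+P.max(0))/2
    (cx,cy),rad=cv2.minEnclosingCircle(np.float32(P[:,:2]*1000))
    print((r,c),len(rr),'encl',cx,cy,'dia',2*rad,'mean',P.mean(0)[:2]*1000,'depth z med',np.median(C[m][:,2]), 'area dia')
for r,c in((270,362),(260,429),(259,197),(265,285)): ringfit(r,c)
for n,(r,c) in dict(knob=(166,323),covertop=(182,315),plate=(158,297),mat=(186,185),head=(186,468),counter=(203,450),housing=(187,253),stamp=(184,390),tin=(260,519),pad=(243,119),purple=(301,158)).items():
    print(n,C[r,c])
red=(hsv[...,1]>200)&((hsv[...,0]<5)|(hsv[...,0]>175))
red[:, :290]=0; red[:,360:]=0; red[:140]=0; red[210:]=0
P=C[red]; 
top=P[(P[:,2]>.074)&(P[:,2]<.09)]; kn=P[P[:,2]>.1]
print('top',len(top),cv2.minAreaRect(np.float32(top[:,:2]*1000)),'knob',len(kn),cv2.minEnclosingCircle(np.float32(kn[:,:2]*1000)),kn.mean(0),np.median(top[:,2]))
m=(C[...,2]<.006); h=hsv
cork=(hsv[...,0]>10)&(hsv[...,2]>150)&(hsv[...,1]>60); cork[:, :150]=0;cork[:,220:]=0;cork[:150]=0;cork[220:]=0
P=np.array([pix(L,a,b,.002) for a,b in zip(*np.nonzero(cork))]); print('mat',cv2.minAreaRect(np.float32(P[:,:2]*1000)))
P=C[160:220,435:490].reshape(-1,3); t=P[(P[:,2]>.048)&(P[:,2]<.062)];print('ctr',cv2.minAreaRect(np.float32(t[:,:2]*1000)))
t=P[P[:,2]>.082];print('head',len(t),cv2.minEnclosingCircle(np.float32(t[:,:2]*1000)),t.mean(0))
P=C[140:215,285:360].reshape(-1,3);t=P[(P[:,2]>.007)&(P[:,2]<.016)];print('plate',cv2.minAreaRect(np.float32(t[:,:2]*1000)))
E
python3 meas.py
```

```text
[[581.09896813   0.         316.13167698]
 [  0.         581.09896813 241.16942676]
 [  0.           0.           1.        ]]
(270, 362) 469 encl 430.4613342285156 -86.43220520019531 dia 59.641815185546875 mean [430.37376899 -86.53710024] depth z med 0.010429752698578154 area dia
(260, 429) 379 encl 452.4810485839844 -226.17236328125 dia 51.63724899291992 mean [ 452.42375082 -226.24621018] depth z med 0.010464795236996505 area dia
(259, 197) 287 encl 452.8555603027344 254.99563598632812 dia 43.765689849853516 mean [452.97528073 254.59900029] depth z med 0.01042092933234362 area dia
(265, 285) 216 encl 440.62384033203125 72.9173583984375 dia 35.25014877319336 mean [440.59001061  73.13551155] depth z med 0.010450544732385714 area dia
knob [ 0.62396473 -0.0045192   0.11386033]
covertop [0.59926898 0.01055056 0.08140097]
plate [0.66376958 0.0479975  0.01419232]
mat [0.60615575 0.2842244  0.00397071]
head [ 0.59120687 -0.28986151  0.09293276]
counter [ 0.56345237 -0.26231448  0.05447252]
housing [0.59938367 0.13777517 0.02745263]
stamp [ 0.6016124  -0.14087973  0.05344223]
tin [ 0.448722
[... 242 characters left out ...]
87683105469, 111.89778137207031), 2.066697120666504)
ctr ((592.6974487304688, -291.90460205078125), (82.5223617553711, 79.71370697021484), 8.875200271606445)
head 220 ((490.1456298828125, -144.02667236328125), 197.8988800048828) [ 0.57958427 -0.27306455  0.15940408]
plate ((627.7855224609375, -1.9441909790039062), (146.78826904296875, 161.96498107910156), 83.96273040771484)meas.py:20: RuntimeWarning: Mean of empty slice.
  print('top',len(top),cv2.minAreaRect(np.float32(top[:,:2]*1000)),'knob',len(kn),cv2.minEnclosingCircle(np.float32(kn[:,:2]*1000)),kn.mean(0),np.median(top[:,2]))
  ret = um.true_divide(
  return _methods._mean(a, axis=axis, dtype=dtype,
  ret = ret.dtype.type(ret / rcount)
```

```bash
cat > meas2.py <<'E'
from h import *
L=load('top'); C=cloud(L); im=L['im']
hsv=cv2.cvtColor(im,cv2.COLOR_RGB2HSV)
print(hsv[182,315],hsv[166,323])
box=np.zeros(im.shape[:2],bool); box[140:212,285:362]=1
red=box&(hsv[...,1]>180)&((hsv[...,0]<6)|(hsv[...,0]>174))
def fitz(lo,hi,z0,m=box):
    m=m&(C[...,2]>lo)&(C[...,2]<hi)
    m=cv2.morphologyEx(m.astype(np.uint8),cv2.MORPH_OPEN,np.ones((3,3)))>0
    return np.float32([pix(L,a,b,z0)[:2]*1000 for a,b in zip(*np.nonzero(m))])
P=fitz(.076,.088,.082,red);print('top',cv2.minAreaRect(P))
P=fitz(.100,.12,.108,red);print('knob',cv2.minEnclosingCircle(P),P.mean(0))
P=fitz(.007,.018,.012);print('plate',cv2.minAreaRect(P),len(P))
box[:]=0;box[160:222,433:492]=1
P=fitz(.048,.062,.055,box);print('ctr',cv2.minAreaRect(P))
P=fitz(.085,.1,.093,box);print('head',cv2.minEnclosingCircle(P),P.mean(0))
E
python3 meas2.py
```

```text
[  1 166 243] [  1 166 243]Traceback (most recent call last):
  File "meas2.py", line 11, in <module>
    P=fitz(.076,.088,.082,red);print('top',cv2.minAreaRect(P))
                                           ~~~~~~~~~~~~~~~^^^
cv2.error: OpenCV(4.12.0) /io/opencv/modules/imgproc/src/convhull.cpp:143: error: (-215:Assertion failed) total >= 0 && (depth == CV_32F || depth == CV_32S) in function 'convexHull'
```

```bash
sed -i 's/>180)/>150)/' meas2.py; python3 meas2.py; python3 -c "
import cv2;i=cv2.imread('pics/top0.png')[120:320,80:560];cv2.imwrite('pics/c0.png',cv2.resize(i[:, :400],None,fx=2,fy=2))"
```

```text
[  1 166 243] [  1 166 243]
top ((626.9251708984375, -3.8652801513671875), (75.7060775756836, 73.53972625732422), 6.857940196990967)
knob ((626.4310913085938, -4.410145282745361), 12.281700134277344) [626.5543     -3.9670198]
plate ((626.8018798828125, -6.492389678955078), (100.85240936279297, 100.2898941040039), 14.425724029541016) 685
ctr ((592.0855712890625, -290.4605712890625), (80.85355377197266, 78.45022583007812), 7.662581443786621)
head ((593.0194091796875, -291.61358642578125), 16.348018646240234) [ 592.6828  -291.36917]
```

View pics/c0.png

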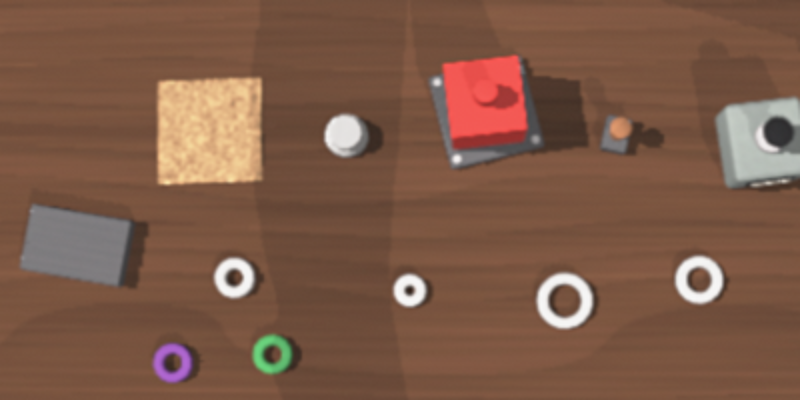

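```bash
cat > go.py <<'E'
from h import *
import sys
# usage: go.py x y z yaw_deg_of_tool_x (mm)
def plan(x,y,z,yaw=-90):
    o=get_obs(); T=R.from_quat(o['tool_rot'])
    c,s=np.cos(np.radians(yaw)),np.sin(np.radians(yaw))
    G=R.from_matrix(np.array([[c,s,0],[s,-c,0],[0,0,-1]]))
    d=T.inv().apply(np.array([x,y,z])/1000-o['position'])/0.025
    rv=(T.inv()*G).as_rotvec(degrees=True)
    print('t',round(o['time'],2),'pos',np.round(o['position']*1000,1),'w',round(o['grip_width']*1000,1),'F',np.round(o['ft_force'],1),'delta',np.round(d,3),'rot',np.round(rv,2))
if __name__=='__main__':
    plan(*map(float,sys.argv[1:]))
E
python3 go.py 627 -4 200 -90
```

```text
t 0.15 pos [ 218.8 -584.9  221.8] w 86.9 F [-0.2  0.2  0.1] delta [-16.044 -23.43    0.905] rot [ 0.    0.09 20.5 ]
```

Emit:
carry_out --pt "-1 -16.04 -23.43 0.9 0 0.1 20.5" --pt "-1 -16.04 -23.43 0.9 0 0.1 20.5" --pt "-1 -16.04 -23.43 0.9 0 0.1 20.5" --pt "-1 -16.04 -23.43 0.9 0 0.1 20.5" --pt "-1 -16.04 -23.43 0.9 0 0.1 20.5" --pt "-1 -16.04 -23.43 0.9 0 0.1 20.5" --pt "-1 -16.04 -23.43 0.9 0 0.1 20.5" --pt "-1 -16.04 -23.43 0.9 0 0.1 20.5" --force 30

```text
time: 0.95
position: [0.4496, -0.2565, 0.2098]
tool_rot: [-0.707, 0.707, -0.001, -0.0]
ft_force: [0.7, -0.2, -0.2]
grip_width: 0.0871
```

```bash
python3 go.py 627 -4 200 -90
```

```text
t 0.95 pos [ 449.6 -256.5  209.8] w 87.1 F [ 0.7 -0.2 -0.2] delta [-10.102  -7.094   0.375] rot [-0.01 -0.09 -0.02]
```

Emit:
carry_out --pt "-1 -10 -7.1 0.4 0 0 0" --pt "-1 -10 -7.1 0.4 0 0 0" --pt "-1 -10 -7.1 0.4 0 0 0" --pt "-1 -10 -7.1 0.4 0 0 0" --pt "-1 -10 -7.1 0.4 0 0 0" --pt "-1 -10 -7.1 0.4 0 0 0" --pt "-1 -10 -7.1 0.4 0 0 0" --pt "-1 -10 -7.1 0.4 0 0 0"

```text
time: 1.75
position: [0.6265, -0.0067, 0.1988]
tool_rot: [0.708, -0.706, 0.0, 0.001]
ft_force: [-1.1, -0.2, -1.2]
grip_width: 0.0871
```

```bash
python3 - <<'E'
from h import *
snap('wrist','w1.png')
print(proj(load('wrist'),[[.627,-.004,.108],[.627,-.004,.082]]))
E
python3 go.py 627 -4 120 -90
```

```text
[[313.06691377 245.27784732]
 [313.51909457 234.35012699]]
t 1.8 pos [625.7  -8.1 198.9] w 86.7 F [-0.1  0.5  0.6] delta [-0.169 -0.056  3.155] rot [ 0.08 -0.12  0.09]
```

View pics/w1.png

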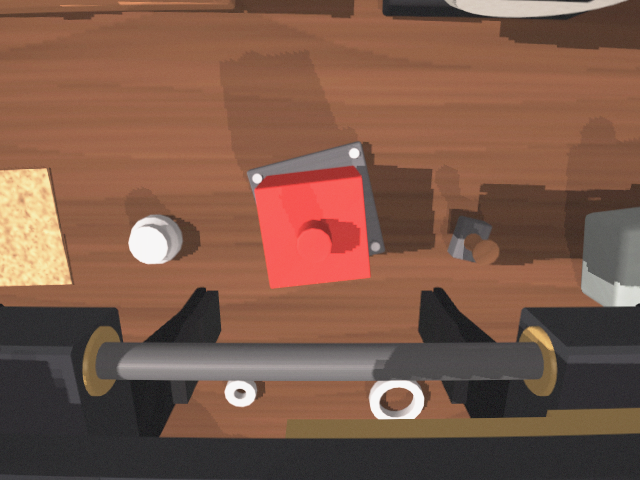

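The wrist picture puts the knob at (240,314), within 3 px of the prediction, and the jaws are centred on it. I'm descending.

Emit:
carry_out --pt "-1 -0.17 -0.05 1.5 0.1 -0.1 0.1" --pt "-1 -0.17 -0.05 3 0.1 -0.1 0.1" --pt "-1 -0.17 -0.05 4 0.1 -0.1 0.1" --pt "-1 -0.17 -0.05 4.3 0.1 -0.1 0.1" --pt "-1 -0.17 -0.05 4.5 0.1 -0.1 0.1" --pt "-1 -0.17 -0.05 4.5 0.1 -0.1 0.1"

```text
time: 2.4
position: [0.6278, -0.0053, 0.0876]
tool_rot: [-0.706, 0.708, -0.001, 0.001]
ft_force: [0.7, 0.4, 0.9]
grip_width: 0.0871
```

```bash
python3 go.py 627 -4 85.5 -90
```

```text
t 2.4 pos [627.8  -5.3  87.6] w 87.1 F [0.7 0.4 0.9] delta [-0.054  0.033  0.083] rot [-0.16 -0.01 -0.18]
```

Emit:
carry_out --pt "1 -0.03 0.02 0.05 0 0 0" --pt "1 -0.03 0.02 0.05 0 0 0" --pt "1 -0.03 0.02 0.05 0 0 0" --pt "1 -0.03 0.02 0.05 0 0 0" --pt "1 -0.03 0.02 0.05 0 0 0" --pt "1 -0.03 0.02 0.05 0 0 0" --force 35

```text
time: 3.0
position: [0.6272, -0.0034, 0.0859]
tool_rot: [-0.707, 0.708, -0.001, 0.001]
ft_force: [-1.1, 0.1, 0.9]
grip_width: 0.0472
```

Emit:
carry_out --pt "1 0 0 0 0 0 0" --pt "1 0 0 0 0 0 0" --pt "1 0 0 0 0 0 0" --pt "1 0 0 0 0 0 0" --pt "1 0 0 0 0 0 0"

```text
time: 3.5
position: [0.627, -0.0034, 0.0856]
tool_rot: [-0.707, 0.708, -0.001, 0.001]
ft_force: [0.1, 0.6, -0.4]
grip_width: 0.0233
```

Emit:
carry_out --pt "1 0 0 -0.3 0 0 0" --pt "1 0 0 -1 0 0 0" --pt "1 0 0 -2 0 0 0" --pt "1 0 0 -3 0 0 0" --pt "1 0 0 -4 0 0 0" --pt "1 0 0 -4.2 0 0 0" --pt "1 0 0 -4.2 0 0 0"

```text
time: 4.2
position: [0.6273, -0.0037, 0.1918]
tool_rot: [-0.706, 0.708, -0.002, 0.001]
ft_force: [0.2, -1.6, -1.2]
grip_width: 0.0234
```

```bash
python3 go.py 608.5 287 190 -90
```

```text
t 4.2 pos [627.3  -3.7 191.8] w 23.4 F [ 0.2 -1.6 -1.2] delta [-11.625   0.774   0.063] rot [-0.24 -0.03 -0.1 ]
```

Emit:
carry_out --pt "1 -1 0.05 0 -0.2 0 0" --pt "1 -2.5 0.15 0 -0.2 0 0" --pt "1 -4.2 0.3 0 -0.2 0 0" --pt "1 -6 0.4 0 -0.2 0 0" --pt "1 -8 0.5 0 -0.2 0 0" --pt "1 -10 0.65 0 -0.2 0 0" --pt "1 -11.2 0.75 0 -0.2 0 0" --pt "1 -11.6 0.77 0 -0.2 0 0"

```text
time: 5.0
position: [0.6059, 0.2899, 0.1883]
tool_rot: [0.708, -0.706, -0.002, 0.002]
ft_force: [-0.2, -0.1, -1.8]
grip_width: 0.0231
```

```bash
python3 - <<'E'
from h import *
snap('wrist','w2.png'); snap('top','top1.png')
E
python3 go.py 608.5 287 77 -90
```

```text
t 5.1 pos [606.8 287.5 188.8] w 23.0 F [ 0.  -0.1 -1.5] delta [ 0.017 -0.087  4.472] rot [ 0.25 -0.07  0.05]
```

View pics/w2.png

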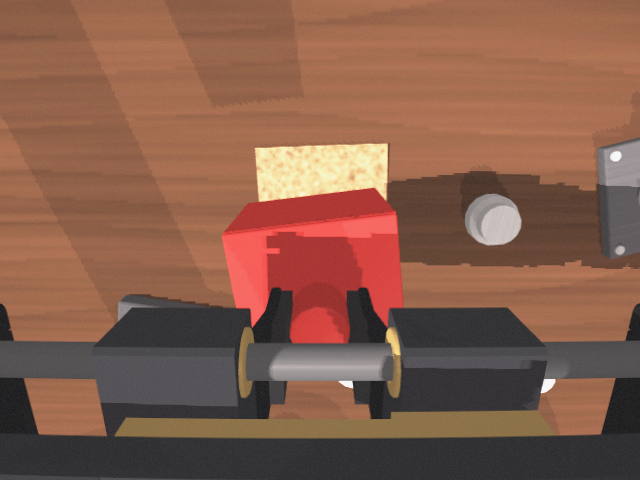

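View pics/top1.png

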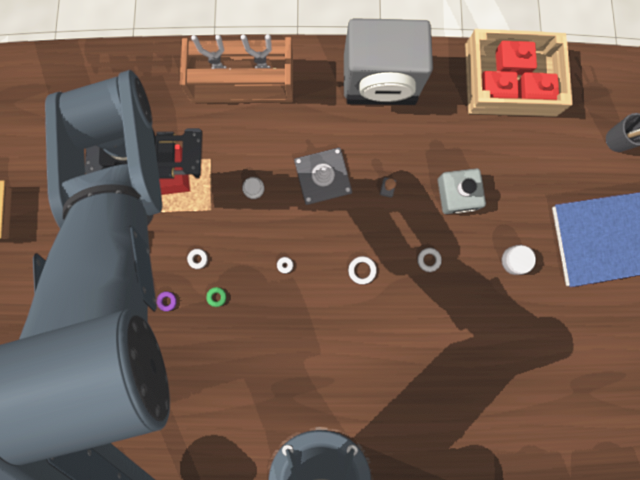

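The cover is held upright over the mat and the bare arbor is in view at (175,323). I'm lowering the cover.

Emit:
carry_out --pt "1 0 -0.07 1.5 0.2 0 0" --pt "1 0 -0.07 3 0.2 0 0" --pt "1 0 -0.07 4 0.2 0 0" --pt "1 0 -0.07 4.3 0.2 0 0" --pt "1 0 -0.07 4.4 0.2 0 0" --pt "1 0 -0.07 4.5 0.2 0 0" --pt "1 0 -0.07 4.52 0.2 0 0"

```text
time: 5.8
position: [0.611, 0.2863, 0.0792]
tool_rot: [-0.706, 0.708, -0.001, 0.002]
ft_force: [-0.5, 0.3, -1.7]
grip_width: 0.0233
```

```bash
python3 go.py 608.5 287 75.6 -90
cat > arb.py <<'E'
from h import *
L=load('top'); C=cloud(L); im=L['im']
box=np.zeros(im.shape[:2],bool); box[140:212,285:362]=1
def f(lo,hi,z0):
    m=box&(C[...,2]>lo)&(C[...,2]<hi)
    m=cv2.morphologyEx(m.astype(np.uint8),cv2.MORPH_OPEN,np.ones((3,3)))>0
    return np.float32([pix(L,a,b,z0)[:2]*1000 for a,b in zip(*np.nonzero(m))]).reshape(-1,2)
P=f(.008,.018,.012);print('plate',cv2.minAreaRect(P),len(P))
for lo,hi,z in((.016,.025,.02),(.028,.037,.0325),(.04,.05,.045),(.053,.062,.0575),(.066,.08,.07)):
    P=f(lo,hi,z); print(z,len(P), cv2.minEnclosingCircle(P) if len(P) else '',P.mean(0))
E
python3 arb.py; python3 -c "
import cv2;i=cv2.imread('pics/top1.png')[135:215,280:365];cv2.imwrite('pics/c1.png',cv2.resize(i,None,fx=7,fy=7,interpolation=cv2.INTER_CUBIC))"
```

```text
t 5.8 pos [611.  286.3  79.2] w 23.3 F [-0.5  0.3 -1.7] delta [-0.027  0.1    0.142] rot [-0.27  0.04 -0.13]
plate ((627.0861206054688, -6.444732666015625), (100.58938598632812, 100.23056030273438), 14.609410285949707) 1741
0.02 103 ((627.493408203125, -6.249295711517334), 24.443782806396484) [617.42523    -2.3973317]
0.0325 9 ((613.3148193359375, -1.9724702835083008), 2.928908586502075) [613.3146     -1.9720054]
0.045 20 ((617.9937744140625, -2.7849972248077393), 5.938314437866211) [617.68207   -2.583718]
0.0575 9 ((620.4873046875, -5.591733932495117), 2.8737802505493164) [620.48706   -5.591265]
0.07 12 ((626.923828125, -5.3503289222717285), 3.643644332885742) [626.9232     -5.3496246]
```

View pics/c1.png

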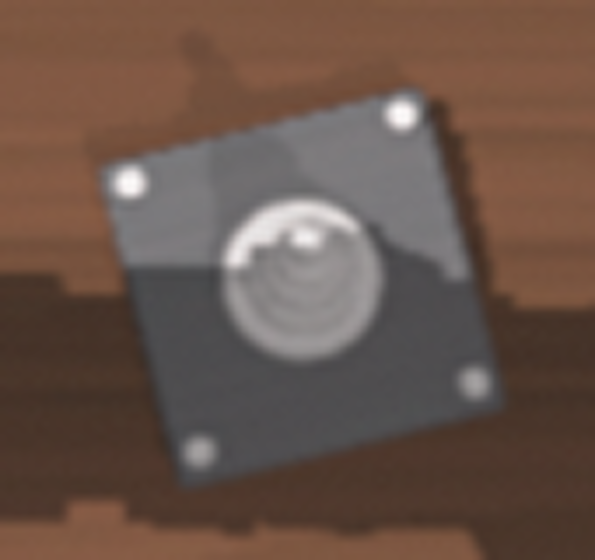

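Emit:
carry_out --pt "1 0 0.05 0.05 -0.2 0 0" --pt "1 0 0.05 0.1 -0.2 0 0" --pt "1 0 0.05 0.14 -0.2 0 0" --pt "1 0 0.05 0.14 -0.2 0 0"

```text
time: 6.2
position: [0.6087, 0.287, 0.0755]
tool_rot: [-0.707, 0.708, 0.0, 0.0]
ft_force: [-1.9, 1.3, 4.3]
grip_width: 0.0233
```

Contact at z 75.5, where expected. Releasing now.

Emit:
carry_out --pt "-0.2 0 0 -0.02 0 0 0" --pt "-0.2 0 0 -0.02 0 0 0" --pt "-0.2 0 0 -0.02 0 0 0" --pt "-0.2 0 0 -0.02 0 0 0" --pt "-0.2 0 0 -1.5 0 0 0" --pt "-0.6 0 0 -3 0 0 0" --pt "-1 0 0 -4.6 0 0 0" --pt "-1 0 0 -4.6 0 0 0"

```text
time: 7.0
position: [0.6129, 0.2878, 0.196]
tool_rot: [-0.707, 0.708, -0.003, 0.005]
ft_force: [1.0, 0.7, 0.7]
grip_width: 0.0685
```

```bash
python3 - <<'E'
from h import *
snap('wrist','w3.png')
E
python3 go.py 430 -86.5 150 -90
```

```text
t 7.05 pos [611.  287.1 193. ] w 72.6 F [-0.3 -0.5 -0.3] delta [14.962  7.226  1.641] rot [-0.36  0.13 -0.1 ]
```

View pics/w3.png

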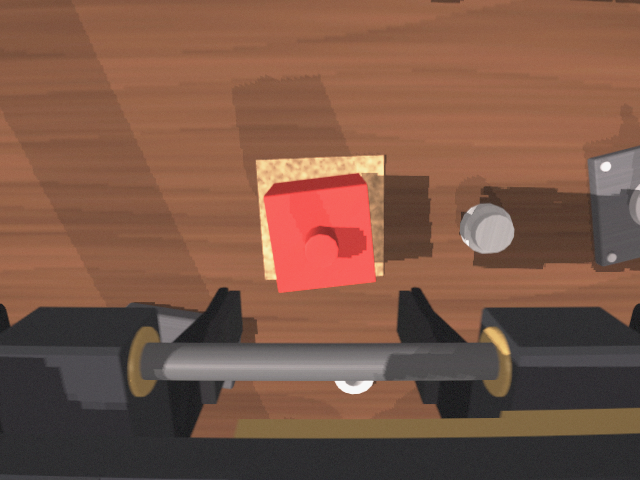

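The cover stands on the mat with the mat visible on all sides. Next is ring56.

Emit:
carry_out --pt "-1 1.5 0.7 0.2 -0.3 0.1 0" --pt "-1 3.5 1.7 0.4 -0.3 0.1 0" --pt "-1 5.5 2.7 0.6 -0.3 0.1 0" --pt "-1 7.5 3.6 0.8 -0.3 0.1 0" --pt "-1 9.5 4.6 1 -0.3 0.1 0" --pt "-1 11.5 5.5 1.3 -0.3 0.1 0" --pt "-1 13.5 6.5 1.5 -0.3 0.1 0" --pt "-1 14.96 7.2 1.6 -0.3 0.1 0"

```text
time: 7.85
position: [0.4369, -0.0655, 0.1503]
tool_rot: [-0.707, 0.708, 0.003, -0.003]
ft_force: [0.3, -0.7, -1.0]
grip_width: 0.0873
```

Emit:
carry_out --pt "-1 0 0 0 0 0 0" --pt "-1 0 0 0 0 0 0"

```text
time: 8.05
position: [0.4379, -0.0653, 0.1506]
tool_rot: [-0.705, 0.709, 0.003, -0.003]
ft_force: [0.0, -0.5, 0.4]
grip_width: 0.0868
```

```bash
python3 - <<'E'
from h import *
im,d,ci=snap('wrist','w4.png'); L=load('wrist')
print(proj(L,[[.627,-.0064,.07],[.627,-.0064,.012],[.43,-.0865,.011]]))
E
python3 go.py 430.4 -86.5 60 -90
```

```text
[[ 203.18503374 -104.77979887]
 [ 227.47942847  -58.89307207]
 [ 348.50490855  237.414957  ]]
t 8.1 pos [438.6 -64.3 150.9] w 87.1 F [ 0.1 -0.  -0.4] delta [0.886 0.297 3.639] rot [ 0.45 -0.04 -0.18]
```

View pics/w4.png

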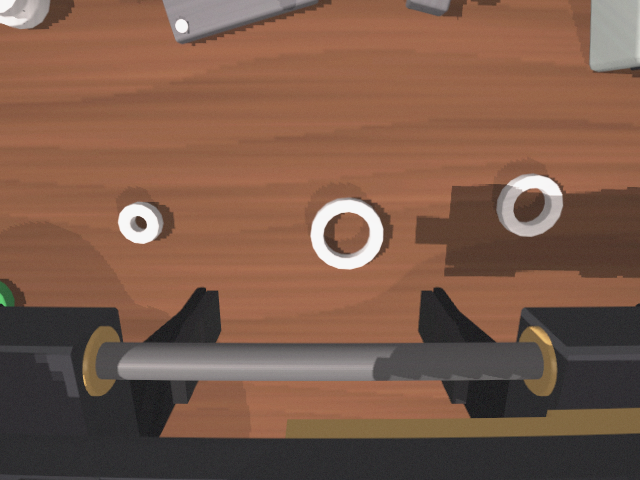

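Emit:
carry_out --pt "-1 0.6 0.2 1.5 0.4 0 -0.2" --pt "-1 0.89 0.3 3 0.4 0 -0.2" --pt "-1 0.89 0.3 3.64 0.4 0 -0.2" --pt "-1 0.89 0.3 3.64 0.4 0 -0.2" --pt "-1 0.89 0.3 3.64 0.4 0 -0.2"

```text
time: 8.6
position: [0.4313, -0.0855, 0.0604]
tool_rot: [0.709, -0.706, 0.0, 0.001]
ft_force: [-1.0, -0.6, 0.7]
grip_width: 0.0869
```

```bash
python3 go.py 430.4 -86.5 2.5 -90
```

```text
t 8.6 pos [431.3 -85.5  60.4] w 86.9 F [-1.  -0.6  0.7] delta [0.037 0.037 2.317] rot [ 0.01 -0.07  0.25]
```

Emit:
carry_out --pt "-1 0.04 0.04 0.8 0 0 0.2" --pt "-1 0.04 0.04 1.6 0 0 0.2" --pt "-1 0.04 0.04 2.1 0 0 0.2" --pt "-1 0.04 0.04 2.25 0 0 0.2" --pt "-1 0.04 0.04 2.25 0 0 0.2"

```text
time: 9.1
position: [0.4306, -0.0876, 0.0048]
tool_rot: [-0.707, 0.707, -0.001, -0.0]
ft_force: [0.4, 0.3, 0.4]
grip_width: 0.0872
```

```bash
python3 go.py 430.4 -86.5 2 -90
```

```text
t 9.1 pos [430.6 -87.6   4.8] w 87.2 F [0.4 0.3 0.4] delta [-0.044  0.01   0.113] rot [-0.08 -0.13 -0.03]
```

Emit:
carry_out --pt "-1 -0.04 0 0.1 0 0 0" --pt "0 -0.04 0 0.1 0 0 0" --pt "1 -0.04 0 0.1 0 0 0" --pt "1 -0.04 0 0.1 0 0 0" --pt "1 -0.04 0 0.1 0 0 0" --pt "1 -0.04 0 0.1 0 0 0" --pt "1 -0.04 0 0.1 0 0 0" --pt "1 -0.04 0 0.1 0 0 0" --force 25

```text
time: 9.9
position: [0.4299, -0.087, 0.0019]
tool_rot: [-0.706, 0.708, -0.001, -0.0]
ft_force: [-0.2, -0.3, 2.3]
grip_width: 0.0553
```

```bash
python3 go.py 430.4 -86.5 100 -90
```

```text
t 9.9 pos [429.9 -87.    1.9] w 55.3 F [-0.2 -0.3  2.3] delta [-0.012 -0.021 -3.924] rot [-0.03 -0.1  -0.1 ]
```

Emit:
carry_out --pt "1 0 0 -0.8 0 0 0" --pt "1 0 0 -2 0 0 0" --pt "1 0 0 -3.5 0 0 0" --pt "1 0 0 -5 0 0 0" --pt "1 0 0 -5 0 0 0"

```text
time: 10.4
position: [0.4324, -0.0878, 0.1305]
tool_rot: [-0.707, 0.708, -0.005, 0.001]
ft_force: [0.4, 0.2, -1.0]
grip_width: 0.0553
```

```bash
python3 - <<'E'
from h import *
snap('wrist','w5.png'); L=load('wrist')
o=get_obs();T=R.from_quat(o['tool_rot'])
print(o['position'],proj(L,o['position']+T.apply([[0,0,-.010],[.028,0,-.01],[0,.028,-.01],[0,-.028,-.01]])))
E
python3 go.py 627 -6 125 -90
```

```text
[ 0.43121488 -0.08726847  0.12873254] [[319.85592376 321.03942608]
 [387.91458247 320.96072498]
 [319.81747102 379.2800193 ]
 [319.89722973 256.48966913]]
t 10.45 pos [431.2 -87.3 128.7] w 55.5 F [-0.2 -0.1 -1.8] delta [-3.264 -7.825  0.178] rot [-0.31 -0.24 -0.09]
```

View pics/w5.png

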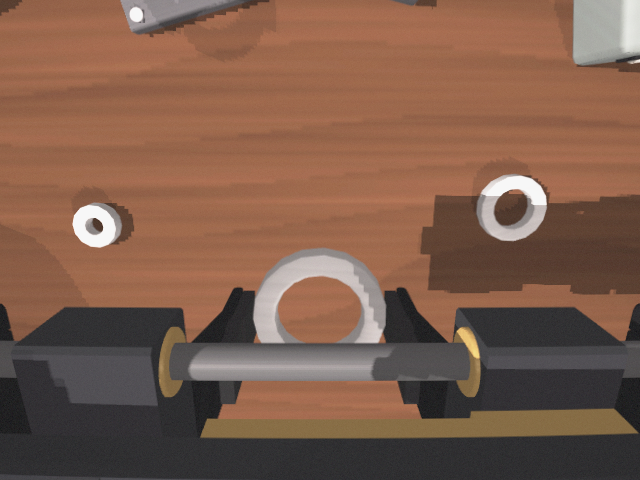

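Emit:
carry_out --pt "1 -0.4 -1 0.1 -0.3 -0.2 0" --pt "1 -0.9 -2.2 0.1 -0.3 -0.2 0" --pt "1 -1.5 -3.6 0.1 -0.3 -0.2 0" --pt "1 -2.2 -5.2 0.1 -0.3 -0.2 0" --pt "1 -2.8 -6.6 0.1 -0.3 -0.2 0" --pt "1 -3.2 -7.5 0.1 -0.3 -0.2 0" --pt "1 -3.26 -7.75 0.18 -0.3 -0.2 0" --pt "1 -3.26 -7.75 0.18 -0.3 -0.2 0"

```text
time: 11.25
position: [0.6226, -0.0052, 0.1199]
tool_rot: [-0.707, 0.707, 0.004, -0.002]
ft_force: [0.1, -0.6, 0.1]
grip_width: 0.0553
```

```bash
python3 - <<'E'
from h import *
snap('wrist','w6.png'); L=load('wrist')
o=get_obs();T=R.from_quat(o['tool_rot'])
print(o['position'],'tcp',proj(L,o['position']+T.apply([[0,0,-.010],[0,-.028,-.01]])),'arb',proj(L,[[.627,-.0064,.07],[.627,-.0064,.012]]))
for sx in(-.05,.05):
  for sy in (-.05,.05):
    a=np.radians(14.5); print(proj(L,[[.627+np.cos(a)*sx-np.sin(a)*sy,-.0064+np.sin(a)*sx+np.cos(a)*sy,.012]]))
E
python3 go.py 625 -6 92 -90
```

```text
[ 0.62163376 -0.0055232   0.12025654] tcp [[319.93598636 321.00477765]
 [319.98455302 256.44798197]] arb [[321.56678187 259.49362118]
 [321.30357986 230.77657456]]
[[407.31176121 279.5462086 ]]
[[271.91030685 311.56889472]]
[[377.50740154 138.88946339]]
[[228.60631092 178.28295494]]
t 11.3 pos [621.6  -5.5 120.3] w 55.4 F [-0.6 -0.6 -0.6] delta [ 0.022 -0.146  1.129] rot [ 0.56  0.13 -0.09]
```

View pics/w6.png

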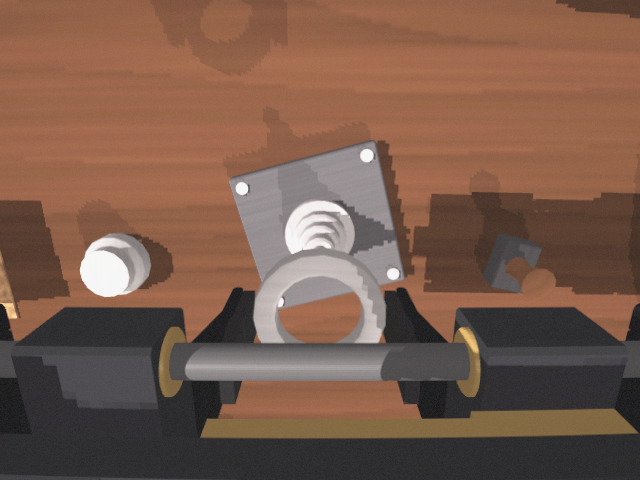

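```bash
cat > ringrel.py <<'E'
from h import *
import sys
D=float(sys.argv[1])/1000  # outer dia
def fitc(P,r=None):
    from scipy.optimize import least_squares
    f=lambda p: np.hypot(P[:,0]-p[0],P[:,1]-p[1])-r
    s=least_squares(f,P.mean(0),loss='soft_l1',f_scale=.0005); return s.x,np.std(s.fun)
L=load('wrist'); C=cloud(L); o=get_obs(); p=o['position']; T=R.from_quat(o['tool_rot'])
t=(C-p)@T.as_matrix()   # tool-frame coords
im=L['im']; hsv=cv2.cvtColor(im,cv2.COLOR_RGB2HSV)
zs=t[...,2]; m=(L['d']>0)&(np.hypot(t[...,0],t[...,1])<D/2+.008)&(np.abs(zs)<.02)&(hsv[...,2]>85)&(hsv[...,1]<80)
m[345:]=0
print('n',m.sum(),'z hist',np.percentile(zs[m],[5,25,50,75,95])*1000)
zt=float(sys.argv[2])/1000 # tool z of top face (negative)
mm=m&(np.abs(zs-zt)<.003)
# contour of top face via outermost points per angle, reproject pixels to plane z=zt
o_c=(np.array(L['o'])-p)@T.as_matrix(); Rc=T.as_matrix().T@rot(L['r'])
def plane(r,c):
    w=Rc@ray(L,r,c); return (o_c+w*(zt-o_c[2])/w[2])[:2]
rr,cc=np.nonzero(mm); Q=np.array([plane(a,b) for a,b in zip(rr,cc)])
x0=Q.mean(0)
# outer boundary
cen=np.array([0,0.])
for it in range(3):
    a=np.arctan2(*(Q-cen).T[::-1]); rad=np.hypot(*(Q-cen).T); k=np.digitize(a,np.linspace(-np.pi,np.pi,61))
    E=[];I=[]
    for b in set(k):
        s=np.nonzero(k==b)[0]
        ac=np.degrees(a[s].mean())
        if len(s)>8 and -165<ac<-15:
            E.append(Q[s[np.argsort(rad[s])[-2]]]); I.append(Q[s[np.argsort(rad[s])[1]]])
    E=np.array(E); cen,sd=fitc(E,D/2+.0003); 
ci,sdi=fitc(np.array(I),(D-.0194)/2)
print('ring centre in tool xy mm outer',cen*1000,sd*1000,'bore',ci*1000,sdi*1000)
# arbor from plate & tip in same frame
w=C[...,2]
E
python3 ringrel.py 56 -9
```

```text
n 6136 z hist [-9.77229545 -9.12564773 -8.63269595 -7.84737183 -1.90767825]
ring centre in tool xy mm outer [-0.10173335 -0.70051526] 0.36975163692710805 bore [-0.15480126 -1.17241499] 0.08705439760278653
```

```bash
cat > platew.py <<'E'
from h import *
L=load('wrist'); C=cloud(L); o=get_obs(); p=o['position']
m=(np.abs(C[...,2]-.012)<.005)&(np.hypot(C[...,0]-.627,C[...,1]+.006)<.08)&(L['d']>0)
m=cv2.morphologyEx(m.astype(np.uint8),cv2.MORPH_OPEN,np.ones((3,3)))>0
P=np.float32([pix(L,a,b,.012)[:2]*1000 for a,b in zip(*np.nonzero(m))])
r=cv2.minAreaRect(P); print('plate wrist',r,len(P),'rel tcp',np.array(r[0])-p[:2]*1000)
E
python3 platew.py
```

```text
plate wrist ((627.2784423828125, -5.291557312011719), (99.89572143554688, 99.60227966308594), 14.579418182373047) 14287 rel tcp [5.64467949 0.23164365]
```

```bash
python3 go.py 626.4 -5.4 78 -90
```

```text
t 11.3 pos [621.6  -5.5 120.3] w 55.4 F [-0.6 -0.6 -0.6] delta [-1.000e-03 -2.070e-01  1.688e+00] rot [ 0.56  0.13 -0.09]
```

Emit:
carry_out --pt "1 0 -0.2 0.4 0.5 0.1 0" --pt "1 0 -0.2 1 0.5 0.1 0" --pt "1 0 -0.2 1.5 0.5 0.1 0" --pt "1 0 -0.2 1.69 0.5 0.1 0" --pt "1 0 -0.2 1.69 0.5 0.1 0" --pt "1 0 -0.2 1.69 0.5 0.1 0"

```text
time: 11.9
position: [0.6285, -0.0056, 0.0798]
tool_rot: [-0.706, 0.708, -0.001, 0.001]
ft_force: [0.2, -0.0, 0.9]
grip_width: 0.0558
```

```bash
python3 go.py 626.4 -5.4 45 -90
python3 - <<'E'
from h import *
snap('wrist','w7.png')
E
python3 ringrel.py 56 -9; python3 platew.py;python3 go.py 626.4 -5.4 45 -90
```

```text
t 11.9 pos [628.5  -5.6  79.8] w 55.8 F [ 0.2 -0.   0.9] delta [-0.007  0.09   1.392] rot [-0.21  0.   -0.11]
n 6608 z hist [-9.75544911 -9.08367489 -8.54457064 -7.36134385  9.99648456]
ring centre in tool xy mm outer [-0.23714815 -0.70494172] 0.37139846176787134 bore [-0.19102217 -1.16814561] 0.08308886170034796
plate wrist ((629.1490478515625, -4.9311981201171875), (99.39497375488281, 99.53630065917969), 14.724112510681152) 17225 rel tcp [0.30314148 0.65867181]
t 11.95 pos [628.8  -5.6  80.2] w 55.1 F [ 0.1  0.9 -0. ] delta [-0.008  0.104  1.409] rot [-0.26 -0.01 -0.1 ]
```

View pics/w7.png

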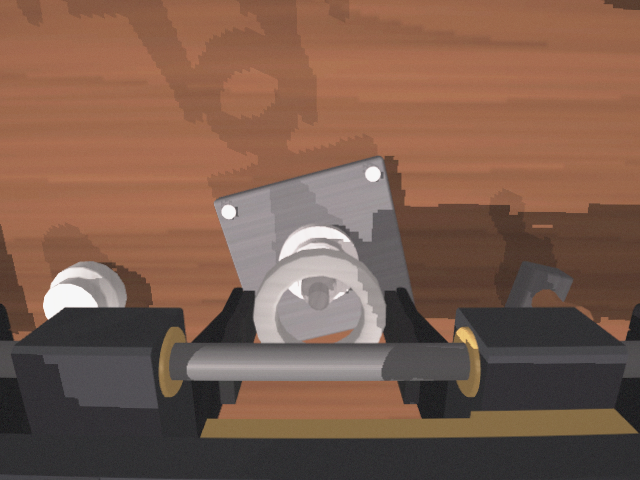

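Emit:
carry_out --pt "1 -0.01 0.03 0.3 -0.2 0 0" --pt "1 -0.01 0.03 0.7 -0.2 0 0" --pt "1 -0.01 0.03 1.1 -0.2 0 0" --pt "1 -0.01 0.03 1.4 -0.2 0 0" --pt "1 -0.01 0.03 1.6 -0.2 0 0" --pt "1 -0.01 0.03 1.6 -0.2 0 0" --pt "1 -0.01 0.03 1.6 -0.2 0 0"

```text
time: 12.65
position: [0.628, -0.0052, 0.0398]
tool_rot: [-0.706, 0.708, -0.0, 0.0]
ft_force: [0.1, -0.2, -0.2]
grip_width: 0.0556
```

```bash
python3 - <<'E'
from h import *
snap('wrist','w8.png')
E
python3 ringrel.py 56 -9; python3 platew.py;python3 go.py 628 -5.4 22 -90
```

```text
n 9648 z hist [-17.13108705  -9.18102699  -8.37320618  -4.70541798   7.59524216]
ring centre in tool xy mm outer [-0.17403541 -0.65302103] 0.3689912874441059 bore [-0.31259812 11.42858249] 0.7986380350191296
plate wrist ((628.9885864257812, -4.919635772705078), (99.73572540283203, 99.39805603027344), 14.679550170898438) 18483 rel tcp [0.78113369 0.35299369]
t 12.7 pos [628.2  -5.3  40.1] w 55.1 F [ 0.1 -0.3 -0.3] delta [0.005 0.009 0.725] rot [-0.05 -0.   -0.1 ]
```

View pics/w8.png

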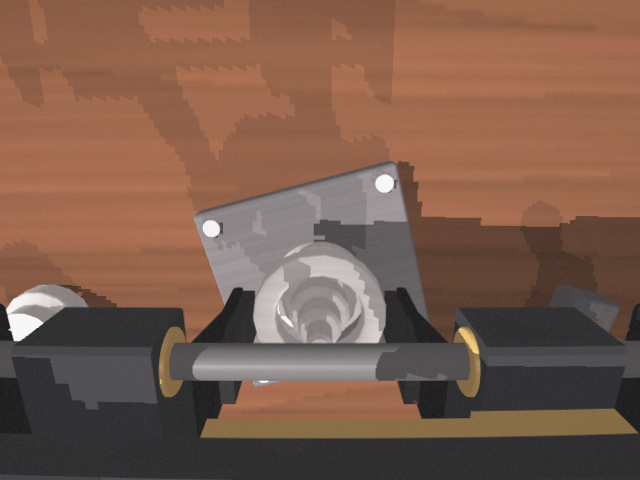

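Relative offsets now agree: arbor at +0.8, +0.35 mm from the TCP, and the ring at +0.9, +0.2 mm. I'm lowering it onto its step.

Emit:
carry_out --pt "1 0 0 0.15 0 0 0" --pt "1 0 0 0.3 0 0 0" --pt "1 0 0 0.45 0 0 0" --pt "1 0 0 0.55 0 0 0" --pt "1 0 0 0.65 0 0 0" --pt "1 0 0 0.7 0 0 0" --pt "1 0 0 0.7 0 0 0"

```text
time: 13.4
position: [0.6278, -0.0052, 0.0222]
tool_rot: [-0.706, 0.708, 0.0, 0.0]
ft_force: [-0.4, 0.0, -0.7]
grip_width: 0.0557
```

```bash
python3 go.py 628 -5.4 22 -90
```

```text
t 13.4 pos [627.8  -5.2  22.2] w 55.7 F [-0.4  0.  -0.7] delta [ 0.008 -0.006  0.009] rot [-0.    0.01 -0.1 ]
```

Emit:
carry_out --pt "1 0 0 0.03 0 0 0" --pt "1 0 0 0.04 0 0 0" --pt "-0.6 0 0 0.02 0 0 0" --pt "-0.6 0 0 0.02 0 0 0" --pt "-0.6 0 0 0.02 0 0 0" --pt "-0.6 0 0 0 0 0 0"

```text
time: 14.0
position: [0.6278, -0.0052, 0.0223]
tool_rot: [-0.706, 0.708, 0.0, 0.0]
ft_force: [-0.2, -0.4, 0.1]
grip_width: 0.069
```

Emit:
carry_out --pt "-0.6 0 0 -1 0 0 0" --pt "-0.8 0 0 -2.5 0 0 0" --pt "-1 0 0 -4 0 0 0" --pt "-1 0 0 -5 0 0 0" --pt "-1 0 0 -5 0 0 0"

```text
time: 14.5
position: [0.6309, -0.0057, 0.1519]
tool_rot: [-0.707, 0.708, -0.004, 0.003]
ft_force: [1.4, -0.7, 0.5]
grip_width: 0.0861
```

```bash
python3 - <<'E'
from h import *
snap('wrist','w9.png');L=load('wrist');C=cloud(L)
for z0,z1 in((.016,.024),(.027,.0345),(.0345,.05)):
    m=(C[...,2]>z0)&(C[...,2]<z1)&(np.hypot(C[...,0]-.627,C[...,1]+.006)<.035);print(z0,m.sum(),np.median(C[m],0) if m.any() else '')
E
python3 go.py 452.5 -226.5 140 -90
```

```text
0.016 251 [ 0.63956051 -0.00583834  0.02023754]
0.027 2994 [ 0.63076224 -0.00473053  0.02872229]
0.0345 549 [ 0.63274552 -0.00441593  0.04229761]
t 14.55 pos [629.3  -5.5 149.6] w 85.9 F [-0.6  0.5 -0.8] delta [8.853 7.057 0.356] rot [-0.29 -0.05 -0.1 ]
```

View pics/w9.png

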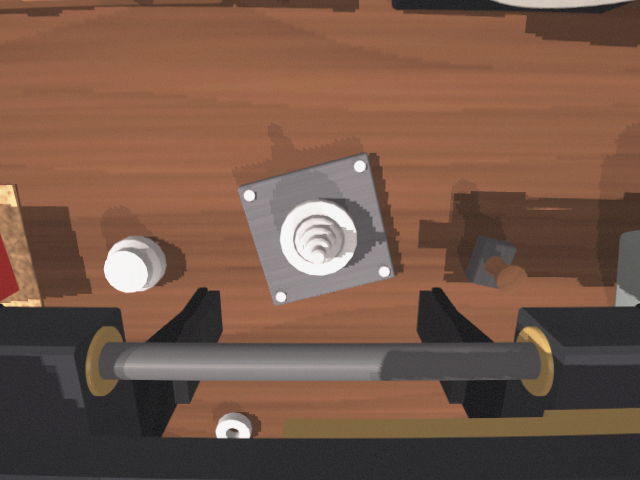

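Ring56 is flat and home (centre (238,318)). Before going for ring48 I'm checking that the other rings haven't moved.

```bash
cat > rings.py <<'E'
from h import *
import sys
snap('top',sys.argv[1]); L=load('top'); im=L['im']; C=cloud(L)
hsv=cv2.cvtColor(im,cv2.COLOR_RGB2HSV)
m=(hsv[...,1]<75)&(hsv[...,2]>70)&(C[...,2]>.006)&(C[...,2]<.0145)
m[:150]=0
n,lab,st,ce=cv2.connectedComponentsWithStats(m.astype(np.uint8))
for i in range(1,n):
    if 60<st[i,4]<900:
        P=np.float32([pix(L,a,b,.011)[:2]*1000 for a,b in zip(*np.nonzero(lab==i))])
        (x,y),r=cv2.minEnclosingCircle(P); print(np.round(ce[i][::-1]),st[i,4],'c',round(x,1),round(y,1),'mean',P.mean(0),'dia',round(2*r,1))
E
python3 rings.py top2.png
```

```text
[260. 429.] 242 c 451.1 -225.7 mean [ 451.4111 -225.2901] dia 49.8
[453. 289.] 422 c 50.0 56.7 mean [57.20017 61.66407] dia 130.1
[440. 333.] 207 c 86.1 -30.6 mean [ 85.01811 -26.8369 ] dia 78.0
[470. 363.] 93 c 25.5 -92.1 mean [ 22.1048   -89.317276] dia 47.5
```

View pics/top2.png

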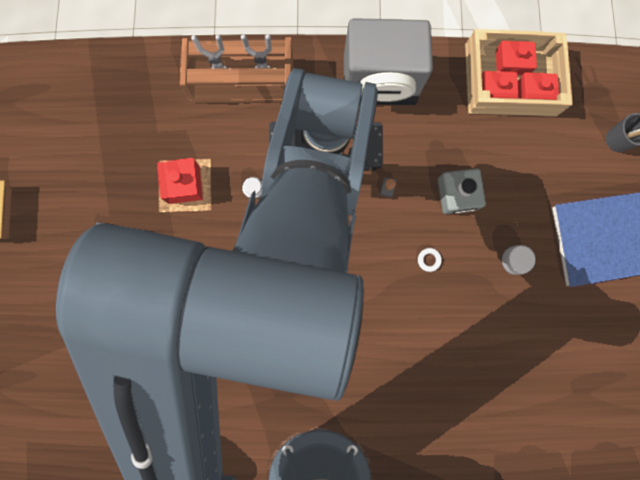

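Emit:
carry_out --pt "-1 1.5 1.2 0 -0.3 0 0" --pt "-1 3.2 2.5 0 -0.3 0 0" --pt "-1 5 4 0.2 -0.3 0 0" --pt "-1 7 5.6 0.4 -0.3 0 0" --pt "-1 8.5 6.7 0.8 -0.3 0 0" --pt "-1 8.83 7.04 1.2 -0.3 0 0" --pt "-1 8.83 7.04 1.5 -0.3 0 0" --pt "-1 8.83 7.04 1.5 -0.3 0 0"

```text
time: 15.4
position: [0.4497, -0.225, 0.1077]
tool_rot: [-0.706, 0.709, 0.005, -0.002]
ft_force: [-0.2, 1.1, 0.8]
grip_width: 0.0869
```

```bash
cat > rw.py <<'E'
# fit ring lying on the desk in wrist view: rw.py name D x y
from h import *
import sys
fn,D,x,y=sys.argv[1],*map(float,sys.argv[2:])
snap('wrist',fn);L=load('wrist');C=cloud(L);o=get_obs()
hsv=cv2.cvtColor(L['im'],cv2.COLOR_RGB2HSV)
m=(np.abs(C[...,2]-.0105)<.0045)&(hsv[...,1]<80)&(hsv[...,2]>60)&(np.hypot(C[...,0]-x/1000,C[...,1]-y/1000)<.05)
n,lab,st,ce=cv2.connectedComponentsWithStats(m.astype(np.uint8))
for i in range(1,n):
    if st[i,4]>300:
        P=np.float32([pix(L,a,b,.011)[:2]*1000 for a,b in zip(*np.nonzero(lab==i))])
        print(ce[i][::-1],st[i,4],cv2.minEnclosingCircle(P),'exp dia',D)
E
python3 rw.py w10.png 48 452 -226; python3 go.py 453 -226 50 -90
```

```text
[237.34968177 322.45788094] 2671 ((454.3489685058594, -226.23809814453125), 24.155454635620117) exp dia 48.0
t 15.45 pos [ 450.8 -224.7  108.5] w 86.6 F [0.6 0.7 0.6] delta [ 0.057 -0.107  2.338] rot [ 0.43  0.15 -0.14]
```

View pics/w10.png

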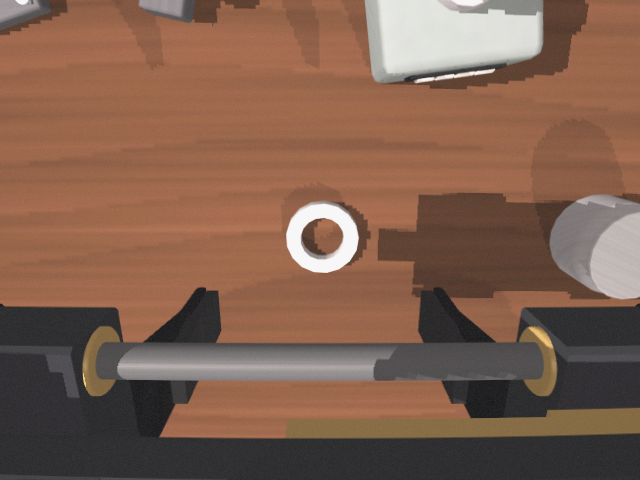

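Emit:
carry_out --pt "-1 0.06 -0.14 1 0.4 0.1 -0.1" --pt "-1 0.06 -0.14 2 0.4 0.1 -0.1" --pt "-1 0.06 -0.14 3 0.4 0.1 -0.1" --pt "-1 0.06 -0.14 3.6 0.4 0.1 -0.1" --pt "-1 0.06 -0.14 4 0.4 0.1 -0.1" --pt "-1 0.06 -0.14 4.1 0.4 0.1 -0.1" --pt "-1 0.06 -0.14 4.1 0.4 0.1 -0.1"

```text
time: 16.15
position: [0.4551, -0.2266, 0.0074]
tool_rot: [0.708, -0.707, 0.001, -0.0]
ft_force: [0.3, -0.2, 0.6]
grip_width: 0.0866
```

```bash
python3 go.py 454.2 -226 2 -90
```

```text
t 16.15 pos [ 455.1 -226.6    7.4] w 86.6 F [ 0.3 -0.2  0.6] delta [-0.025  0.035  0.215] rot [-0.13 -0.1   0.08]
```

Emit:
carry_out --pt "-1 -0.02 0.03 0.15 -0.1 0 0" --pt "0 -0.02 0.03 0.21 -0.1 0 0" --pt "1 -0.02 0.03 0.21 -0.1 0 0" --pt "1 -0.02 0.03 0.21 -0.1 0 0" --pt "1 -0.02 0.03 0.21 -0.1 0 0" --pt "1 -0.02 0.03 0.21 -0.1 0 0" --pt "1 -0.02 0.03 0.21 -0.1 0 0" --pt "1 -0.02 0.03 0.21 -0.1 0 0"

```text
time: 16.95
position: [0.4538, -0.2268, 0.0022]
tool_rot: [0.707, -0.707, 0.001, 0.0]
ft_force: [0.5, -0.4, 1.0]
grip_width: 0.0463
```

Emit:
carry_out --pt "1 0 0 0 0 0 0" --pt "1 0 0 -0.8 0 0 0" --pt "1 0 0 -2 0 0 0" --pt "1 0 0 -3.5 0 0 0" --pt "1 0 0 -4.8 0 0 0" --pt "1 0 0 -4.8 0 0 0"

```text
time: 17.55
position: [0.4561, -0.2282, 0.1259]
tool_rot: [0.707, -0.707, 0.005, -0.0]
ft_force: [0.2, -0.0, -0.6]
grip_width: 0.0466
```

```bash
python3 go.py 622 -5.5 120 -90
```

```text
t 17.55 pos [ 456.1 -228.2  125.9] w 46.6 F [ 0.2 -0.  -0.6] delta [-8.907 -6.636  0.221] rot [-0.42 -0.42  0.01]
```

Emit:
carry_out --pt "1 -1 -0.8 0.1 -0.4 -0.4 0" --pt "1 -2.4 -1.8 0.1 -0.4 -0.4 0" --pt "1 -4 -3 0.1 -0.4 -0.4 0" --pt "1 -5.6 -4.2 0.1 -0.4 -0.4 0" --pt "1 -7.2 -5.4 0.1 -0.4 -0.4 0" --pt "1 -8.4 -6.3 0.2 -0.4 -0.4 0" --pt "1 -8.9 -6.63 0.2 -0.4 -0.4 0" --pt "1 -8.9 -6.63 0.2 -0.4 -0.4 0"

```text
time: 18.35
position: [0.6194, -0.0022, 0.1155]
tool_rot: [0.708, -0.706, -0.005, 0.001]
ft_force: [-0.6, 0.1, -0.9]
grip_width: 0.0463
```

Emit:
carry_out --pt "1 0 0 0 0 0 0" --pt "1 0 0 0 0 0 0"

```text
time: 18.55
position: [0.6181, -0.0055, 0.1164]
tool_rot: [-0.706, 0.708, 0.005, -0.001]
ft_force: [-0.2, 0.6, -0.7]
grip_width: 0.0469
```

```bash
python3 - <<'E'
from h import *
snap('wrist','w11.png')
E
python3 ringrel.py 48 -9; python3 platew.py; python3 go.py 626.5 -5.4 92 -90
```

```text
n 5176 z hist [-9.48593222 -8.8503677  -8.32862627 -7.4198918  -1.20726782]
ring centre in tool xy mm outer [-0.24685327  1.21203845] 0.35895359887326206 bore [-0.19927075  0.56250382] 0.1142098132069122
plate wrist ((628.6981201171875, -5.0834503173828125), (99.83846282958984, 99.57904815673828), 14.577215194702148) 13346 rel tcp [10.33654414  0.54119559]
t 18.6 pos [618.4  -5.6 116.6] w 46.6 F [-0.1 -0.6 -0. ] delta [-0.005 -0.333  0.981] rot [ 0.46  0.3  -0.13]
```

View pics/w11.png

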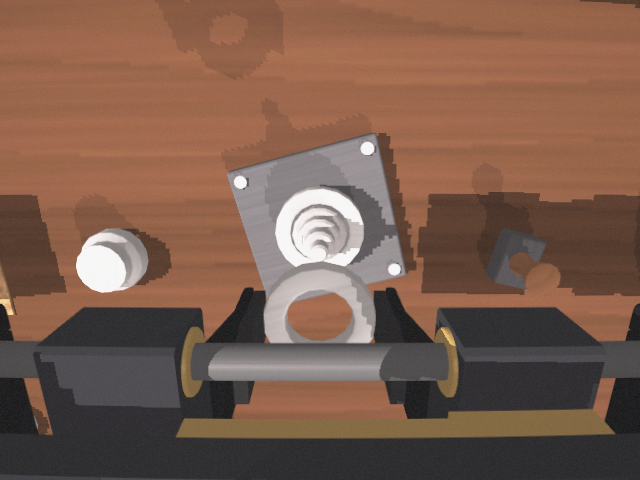

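```bash
python3 go.py 629.7 -5.2 84 -90
```

```text
t 18.6 pos [618.4  -5.6 116.6] w 46.6 F [-0.1 -0.6 -0. ] delta [-0.011 -0.464  1.3  ] rot [ 0.46  0.3  -0.13]
```

Emit:
carry_out --pt "1 -0.01 -0.3 0 0.4 0.3 -0.1" --pt "1 -0.01 -0.46 0.2 0.4 0.3 -0.1" --pt "1 -0.01 -0.46 0.6 0.4 0.3 -0.1" --pt "1 -0.01 -0.46 1.1 0.4 0.3 -0.1" --pt "1 -0.01 -0.46 1.3 0.4 0.3 -0.1" --pt "1 -0.01 -0.46 1.3 0.4 0.3 -0.1" --pt "1 -0.01 -0.46 1.3 0.4 0.3 -0.1"

```text
time: 19.3
position: [0.6305, -0.0035, 0.0838]
tool_rot: [0.708, -0.706, -0.0, 0.0]
ft_force: [0.7, 0.2, -0.4]
grip_width: 0.0465
```

```bash
python3 - <<'E'
from h import *
snap('wrist','w12.png')
E
python3 ringrel.py 48 -9; python3 platew.py; python3 go.py 629.7 -5.2 50 -90
```

```text
n 5554 z hist [-9.45951526 -8.79180277 -8.23288602 -6.62010283 13.61351358]
ring centre in tool xy mm outer [-0.20182626  1.22201115] 0.3826477965211821 bore [-0.21344936  0.59459893] 0.11931829566954838
plate wrist ((629.218505859375, -4.982551574707031), (99.4752197265625, 99.48707580566406), 14.688801765441895) 14832 rel tcp [-1.69211995 -1.46487468]
t 19.35 pos [630.9  -3.5  84.2] w 46.2 F [-0.7  0.9  0.6] delta [0.067 0.049 1.369] rot [-0.03  0.    0.11]
```

Emit:
carry_out --pt "1 0.07 0.04 0 0 0 0.1" --pt "1 0.07 0.04 0.3 0 0 0.1" --pt "1 0.07 0.04 0.8 0 0 0.1" --pt "1 0.07 0.04 1.2 0 0 0.1" --pt "1 0.07 0.04 1.36 0 0 0.1" --pt "1 0.07 0.04 1.36 0 0 0.1" --pt "1 0.07 0.04 1.36 0 0 0.1"

```text
time: 20.05
position: [0.6298, -0.0053, 0.05]
tool_rot: [0.707, -0.707, -0.0, -0.0]
ft_force: [-0.6, -0.9, 0.2]
grip_width: 0.0463
```

```bash
python3 - <<'E'
from h import *
snap('wrist','w13.png')
E
python3 platew.py; python3 go.py 629.9 -5.2 34.5 -90
```

```text
plate wrist ((631.7769165039062, -4.1559295654296875), (94.04752349853516, 99.43769836425781), 14.600116729736328) 16256 rel tcp [1.73623445 1.16627192]
t 20.1 pos [630.   -5.3  50.3] w 46.5 F [ 0.6 -1.   0. ] delta [-0.005  0.006  0.633] rot [-0.04 -0.    0.  ]
```

View pics/w13.png

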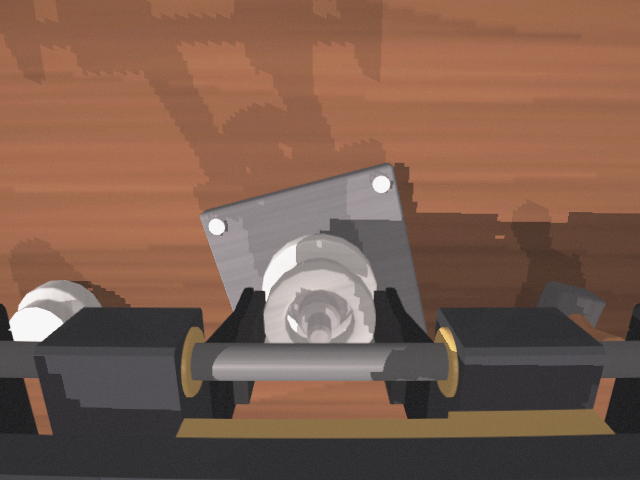

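Emit:
carry_out --pt "1 0 0 0.12 0 0 0" --pt "1 0 0 0.24 0 0 0" --pt "1 0 0 0.36 0 0 0" --pt "1 0 0 0.48 0 0 0" --pt "1 0 0 0.58 0 0 0" --pt "1 0 0 0.62 0 0 0" --pt "1 0 0 0.62 0 0 0"

```text
time: 20.8
position: [0.6298, -0.0053, 0.0348]
tool_rot: [0.707, -0.707, 0.0, -0.0]
ft_force: [-0.0, 0.0, -0.2]
grip_width: 0.0464
```

```bash
python3 go.py 629.9 -5.2 34.5 -90
```

```text
t 20.8 pos [629.8  -5.3  34.8] w 46.4 F [-0.   0.  -0.2] delta [-0.004 -0.005  0.011] rot [-0.02  0.    0.  ]
```

Smooth, with no contact force. Releasing and backing up.

Emit:
carry_out --pt "1 0 0 0.01 0 0 0" --pt "-0.5 0 0 0.01 0 0 0" --pt "-0.5 0 0 0.01 0 0 0" --pt "-0.5 0 0 0.01 0 0 0" --pt "-0.5 0 0 0 0 0 0" --pt "-0.5 0 0 -0.8 0 0 0" --pt "-0.8 0 0 -2.5 0 0 0" --pt "-1 0 0 -4.3 0 0 0"

```text
time: 21.6
position: [0.6286, -0.0052, 0.142]
tool_rot: [-0.707, 0.707, 0.001, -0.001]
ft_force: [1.7, -0.2, -0.8]
grip_width: 0.0746
```

Emit:
carry_out --pt "-1 0 0 0 0 0 0" --pt "-1 0 0 0 0 0 0"

```text
time: 21.8
position: [0.6305, -0.0054, 0.1437]
tool_rot: [0.707, -0.707, 0.001, -0.001]
ft_force: [-0.4, 0.5, -1.0]
grip_width: 0.0849
```

```bash
python3 - <<'E'
from h import *
snap('wrist','w14.png');L=load('wrist');C=cloud(L)
for z0,z1 in((.027,.034),(.036,.0455),(.0455,.06)):
    m=(C[...,2]>z0)&(C[...,2]<z1)&(np.hypot(C[...,0]-.627,C[...,1]+.006)<.035);print(z0,m.sum(),np.median(C[m],0) if m.any() else '')
E
python3 go.py 453 255 120 -90; python3 rings.py top3.png
```

```text
0.027 1009 [ 0.64289575 -0.00475488  0.02923226]
0.036 2992 [ 0.6305426  -0.00476523  0.04179897]
0.0455 430 [ 0.63068509 -0.00477227  0.05525983]
t 21.85 pos [629.3  -5.2 142.1] w 85.8 F [-0.3  0.4 -0.7] delta [-10.408   7.051   0.888] rot [0.   0.01 0.  ]
[248. 561.] 103 c 477.6 -512.1 mean [ 475.41486 -512.0005 ] dia 118.5
[448. 304.] 609 c 40.7 19.1 mean [67.473564 31.6963  ] dia 182.2
[465. 361.] 165 c 35.5 -86.7 mean [ 32.250233 -84.409706] dia 68.6
```

View pics/w14.png

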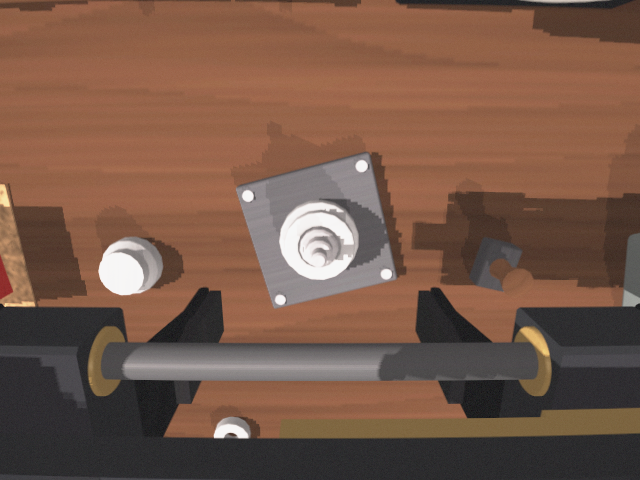

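View pics/top3.png

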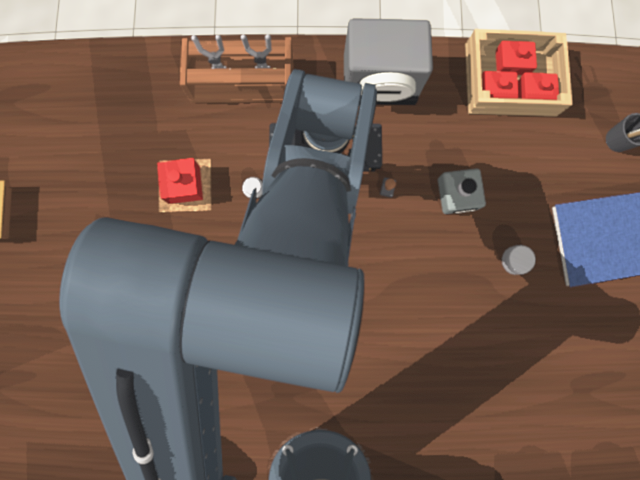

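Ring48 is home too (face at z≈42, concentric). Next is ring40 (white, top pixel (259,197), not the green or purple one). I'll confirm it with the wrist camera before reaching.

Emit:
carry_out --pt "-1 -1.5 1 0 0 0 0" --pt "-1 -3.2 2.2 0 0 0 0" --pt "-1 -5 3.4 0 0 0 0" --pt "-1 -7 4.7 0.2 0 0 0" --pt "-1 -8.8 6 0.4 0 0 0" --pt "-1 -10 6.8 0.7 0 0 0" --pt "-1 -10.4 7.05 0.9 0 0 0" --pt "-1 -10.4 7.05 0.9 0 0 0"

```text
time: 22.7
position: [0.4491, 0.2561, 0.1173]
tool_rot: [0.709, -0.705, -0.002, 0.003]
ft_force: [-0.2, 0.2, -0.0]
grip_width: 0.0868
```

Emit:
carry_out --pt "-1 0 0 0 0 0 0" --pt "-1 0 0 0 0 0 0"

```text
time: 22.9
position: [0.4544, 0.2538, 0.1193]
tool_rot: [-0.707, 0.708, -0.0, -0.0]
ft_force: [0.1, 0.4, -1.1]
grip_width: 0.0873
```

```bash
python3 rw.py w15.png 40 453 255; python3 go.py 454 255 50 -90
```

```text
[240.25052521 318.23792017] 1904 ((453.90411376953125, 254.68936157226562), 20.104755401611328) exp dia 40.0
t 22.95 pos [454.6 253.7 119.5] w 86.9 F [ 0.2 -0.3  0.1] delta [-0.052  0.027  2.78 ] rot [-0.04 -0.01 -0.1 ]
```

View pics/w15.png

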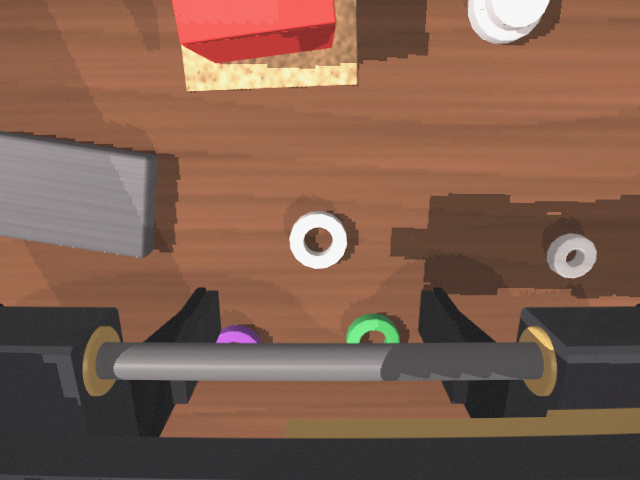

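The wrist picture shows the white ring40 at (240,318), 40.2 mm across, with green at (330,373) and purple at (335,238). I'm taking the white one.

Emit:
carry_out --pt "-1 -0.04 0.03 1 0 0 -0.1" --pt "-1 -0.04 0.03 2.2 0 0 -0.1" --pt "-1 -0.04 0.03 3.4 0 0 -0.1" --pt "-1 -0.04 0.03 4.2 0 0 -0.1" --pt "-1 -0.04 0.03 4.5 0 0 -0.1" --pt "-1 -0.04 0.03 4.6 0 0 -0.1" --pt "-1 -0.04 0.03 4.6 0 0 -0.1"

```text
time: 23.65
position: [0.4536, 0.2554, 0.005]
tool_rot: [0.707, -0.707, 0.0, -0.001]
ft_force: [-0.6, -0.1, 0.6]
grip_width: 0.0868
```

```bash
python3 go.py 454 254.7 2 -90
```

```text
t 23.65 pos [453.6 255.4   5. ] w 86.8 F [-0.6 -0.1  0.6] delta [ 0.026 -0.015  0.122] rot [-0.07  0.02  0.04]
```

Emit:
carry_out --pt "-1 0.03 -0.01 0.12 0 0 0" --pt "0 0.03 -0.01 0.12 0 0 0" --pt "1 0.03 -0.01 0.12 0 0 0" --pt "1 0.03 -0.01 0.12 0 0 0" --pt "1 0.03 -0.01 0.12 0 0 0" --pt "1 0.03 -0.01 0.12 0 0 0" --pt "1 0.03 -0.01 0.12 0 0 0" --pt "1 0.03 -0.01 0.12 0 0 0"

```text
time: 24.45
position: [0.453, 0.255, 0.0017]
tool_rot: [0.708, -0.706, 0.0, -0.0]
ft_force: [-0.3, -0.7, -0.1]
grip_width: 0.039
```

Emit:
carry_out --pt "1 0 0 0 0 0 0" --pt "1 0 0 0 0 0 0" --pt "1 0 0 -0.8 0 0 0" --pt "1 0 0 -2 0 0 0" --pt "1 0 0 -3.5 0 0 0" --pt "1 0 0 -4.8 0 0 0" --pt "1 0 0 -4.8 0 0 0"

```text
time: 25.15
position: [0.4559, 0.2559, 0.1256]
tool_rot: [0.708, -0.706, 0.002, -0.004]
ft_force: [0.2, 0.3, -0.3]
grip_width: 0.0388
```

```bash
python3 go.py 622 -5.5 120 -90
```

```text
t 25.15 pos [455.9 255.9 125.6] w 38.8 F [ 0.2  0.3 -0.3] delta [10.471 -6.622  0.257] rot [-0.53  0.16  0.11]
```

Emit:
carry_out --pt "1 1.2 -0.8 0.1 -0.5 0.2 0.1" --pt "1 2.8 -1.8 0.1 -0.5 0.2 0.1" --pt "1 4.6 -2.9 0.1 -0.5 0.2 0.1" --pt "1 6.4 -4.1 0.2 -0.5 0.2 0.1" --pt "1 8.2 -5.2 0.2 -0.5 0.2 0.1" --pt "1 9.8 -6.2 0.2 -0.5 0.2 0.1" --pt "1 10.47 -6.62 0.2 -0.5 0.2 0.1" --pt "1 10.47 -6.62 0.2 -0.5 0.2 0.1"

```text
time: 25.95
position: [0.6212, -0.0107, 0.1155]
tool_rot: [-0.705, 0.709, 0.001, -0.004]
ft_force: [0.3, 0.5, -0.2]
grip_width: 0.0385
```

Emit:
carry_out --pt "1 0 0 0 0 0 0" --pt "1 0 0 0 0 0 0"

```text
time: 26.15
position: [0.6172, -0.0053, 0.1157]
tool_rot: [0.707, -0.707, -0.003, 0.005]
ft_force: [0.1, -0.0, -1.4]
grip_width: 0.0391
```

```bash
python3 - <<'E'
from h import *
snap('wrist','w16.png')
E
python3 ringrel.py 40 -9; python3 platew.py; python3 go.py 629 -5.2 92 -90
```

```text
n 4729 z hist [-9.99000202 -9.34429778 -8.81907847 -7.81250976 -1.95164089]
ring centre in tool xy mm outer [-0.18428315 -0.113009  ] 0.3474906621051455 bore [-0.19328467 -0.67647487] 0.15103634042781763
plate wrist ((628.6573486328125, -4.6933441162109375), (99.8567886352539, 99.6169662475586), 14.610529899597168) 13729 rel tcp [11.24052292  0.31344823]
t 26.2 pos [617.4  -5.  116. ] w 39.0 F [-0.3  0.8 -1.1] delta [ 0.006 -0.474  0.955] rot [ 0.63 -0.15  0.09]
```

View pics/w16.png

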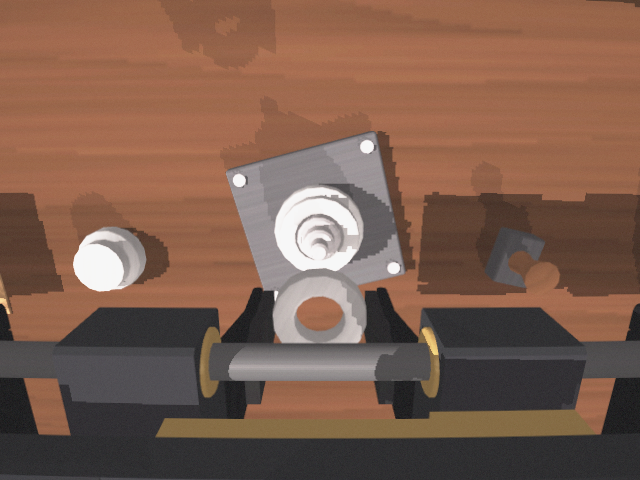

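Emit:
carry_out --pt "1 0.01 -0.3 0 0.6 -0.1 0.1" --pt "1 0.01 -0.45 0.2 0.6 -0.1 0.1" --pt "1 0.01 -0.45 0.6 0.6 -0.1 0.1" --pt "1 0.01 -0.45 1.1 0.6 -0.1 0.1" --pt "1 0.01 -0.45 1.28 0.6 -0.1 0.1" --pt "1 0.01 -0.45 1.28 0.6 -0.1 0.1" --pt "1 0.01 -0.45 1.28 0.6 -0.1 0.1"

```text
time: 26.9
position: [0.6298, -0.0069, 0.0842]
tool_rot: [-0.706, 0.708, -0.001, -0.0]
ft_force: [0.0, -0.9, -0.6]
grip_width: 0.0387
```

```bash
python3 - <<'E'
from h import *
snap('wrist','w17.png')
E
python3 ringrel.py 40 -9; python3 platew.py; python3 go.py 628.6 -5.2 62 -90
```

```text
n 4952 z hist [-9.97703332 -9.32311742 -8.77067036 -7.42902372 -0.3167989 ]
ring centre in tool xy mm outer [-0.23357075 -0.05253391] 0.3245595127077541 bore [-0.17396509 -0.59335885] 0.1385723472242964
plate wrist ((629.17578125, -4.998939514160156), (99.41897583007812, 99.57791137695312), 14.718518257141113) 14281 rel tcp [-0.92182689  1.98170475]
t 26.95 pos [630.1  -7.   84.7] w 39.0 F [-0.1 -0.9  0.4] delta [-0.073  0.062  0.906] rot [-0.13 -0.1  -0.11]
```

Emit:
carry_out --pt "1 -0.07 0.06 0 -0.1 -0.1 -0.1" --pt "1 -0.07 0.06 0 -0.1 -0.1 -0.1" --pt "1 -0.07 0.06 0.3 -0.1 -0.1 -0.1" --pt "1 -0.07 0.06 0.6 -0.1 -0.1 -0.1" --pt "1 -0.07 0.06 0.9 -0.1 -0.1 -0.1" --pt "1 -0.07 0.06 0.9 -0.1 -0.1 -0.1" --pt "1 -0.07 0.06 0.9 -0.1 -0.1 -0.1"

```text
time: 27.65
position: [0.6282, -0.0051, 0.0615]
tool_rot: [0.707, -0.707, -0.0, 0.0]
ft_force: [-0.3, 0.6, -0.4]
grip_width: 0.0388
```

```bash
python3 - <<'E'
from h import *
snap('wrist','w18.png')
E
python3 go.py 628.6 -5.2 47 -90
```

```text
t 27.7 pos [628.5  -5.2  61.9] w 38.7 F [ 0.7 -0.3  0.1] delta [ 0.001 -0.004  0.595] rot [-0.    0.01 -0.  ]
```

View pics/w18.png

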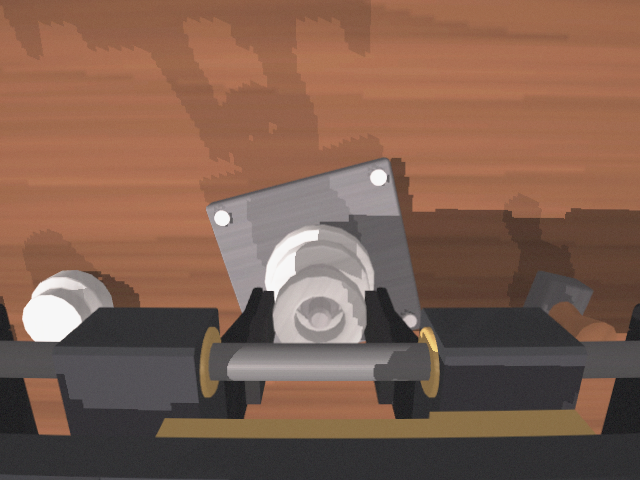

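Emit:
carry_out --pt "1 0 0 0.12 0 0 0" --pt "1 0 0 0.24 0 0 0" --pt "1 0 0 0.36 0 0 0" --pt "1 0 0 0.48 0 0 0" --pt "1 0 0 0.56 0 0 0" --pt "1 0 0 0.58 0 0 0" --pt "1 0 0 0.58 0 0 0"

```text
time: 28.4
position: [0.6284, -0.0052, 0.0475]
tool_rot: [0.707, -0.707, 0.0, -0.0]
ft_force: [-0.2, 0.0, 0.4]
grip_width: 0.0386
```

```bash
python3 go.py 628.6 -5.2 47 -90
```

```text
t 28.4 pos [628.4  -5.2  47.5] w 38.6 F [-0.2  0.   0.4] delta [ 0.001 -0.007  0.019] rot [-0.01  0.    0.  ]
```

Emit:
carry_out --pt "1 0 0 0.02 0 0 0" --pt "-0.4 0 0 0.02 0 0 0" --pt "-0.4 0 0 0.02 0 0 0" --pt "-0.4 0 0 0.02 0 0 0" --pt "-0.4 0 0 0 0 0 0" --pt "-0.4 0 0 -0.8 0 0 0" --pt "-0.8 0 0 -2.2 0 0 0" --pt "-1 0 0 -3.8 0 0 0"

```text
time: 29.2
position: [0.6273, -0.005, 0.1423]
tool_rot: [-0.707, 0.707, 0.001, -0.001]
ft_force: [0.6, 0.0, 0.1]
grip_width: 0.07
```

Emit:
carry_out --pt "-1 0 0 0 0 0 0" --pt "-1 0 0 0 0 0 0"

```text
time: 29.4
position: [0.6291, -0.0053, 0.1439]
tool_rot: [0.707, -0.707, 0.001, -0.001]
ft_force: [-0.4, 0.0, -0.7]
grip_width: 0.0828
```

```bash
python3 - <<'E'
from h import *
snap('wrist','w19.png');L=load('wrist');C=cloud(L)
for z0,z1 in((.027,.034),(.036,.0455),(.049,.059),(.06,.075)):
    m=(C[...,2]>z0)&(C[...,2]<z1)&(np.hypot(C[...,0]-.627,C[...,1]+.006)<.035);print(z0,m.sum(),np.median(C[m],0) if m.any() else '')
E
python3 go.py 441 73 120 -90
```

```text
0.027 910 [ 0.64484991 -0.00426526  0.02926507]
0.036 957 [ 0.641336   -0.00592796  0.04174353]
0.049 2538 [ 0.6295338  -0.0046244   0.05444567]
0.06 240 [ 0.62774809 -0.00463311  0.06789841]
t 29.45 pos [627.9  -5.1 142.5] w 84.5 F [ 0.6 -0.1 -0.2] delta [-3.124  7.477  0.901] rot [0.02 0.01 0.  ]
```

View pics/w19.png

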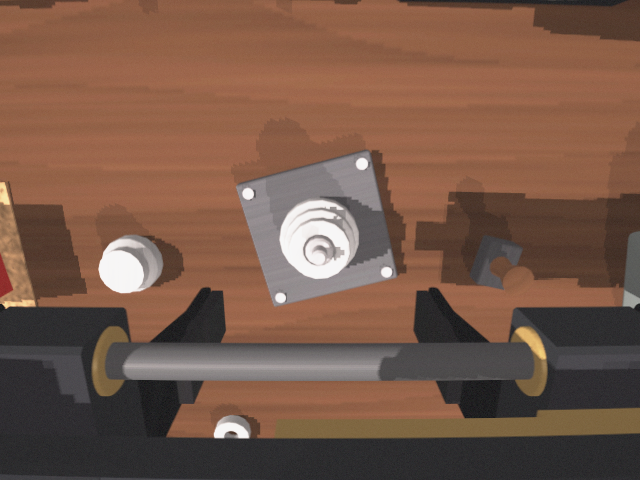

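Three rings are home (faces at 29, 42 and 54 mm, a constant camera bias of about −2 mm). On to ring32.

Emit:
carry_out --pt "-1 -0.4 1 0 0 0 0" --pt "-1 -0.9 2.2 0 0 0 0" --pt "-1 -1.5 3.6 0 0 0 0" --pt "-1 -2.1 5 0.2 0 0 0" --pt "-1 -2.7 6.4 0.4 0 0 0" --pt "-1 -3.05 7.2 0.7 0 0 0" --pt "-1 -3.12 7.48 0.9 0 0 0" --pt "-1 -3.12 7.48 0.9 0 0 0"

```text
time: 30.25
position: [0.4398, 0.0731, 0.1188]
tool_rot: [0.707, -0.707, -0.001, 0.001]
ft_force: [0.9, 0.2, 0.3]
grip_width: 0.0869
```

Emit:
carry_out --pt "-1 0 0 0 0 0 0" --pt "-1 0 0 0 0 0 0"

```text
time: 30.45
position: [0.4436, 0.0722, 0.1201]
tool_rot: [-0.707, 0.707, -0.001, 0.001]
ft_force: [1.0, 0.4, -0.5]
grip_width: 0.0871
```

```bash
python3 rw.py w20.png 32 441 73; python3 go.py 441 73 50 -90
```

```text
[242.469163   318.54992658] 1362 ((441.3449401855469, 73.0337142944336), 16.123088836669922) exp dia 32.0
t 30.5 pos [443.3  72.3 120.1] w 87.2 F [ 0.6 -0.1  1. ] delta [-0.03   0.1    2.805] rot [-0.13 -0.01 -0.04]
```

View pics/w20.png

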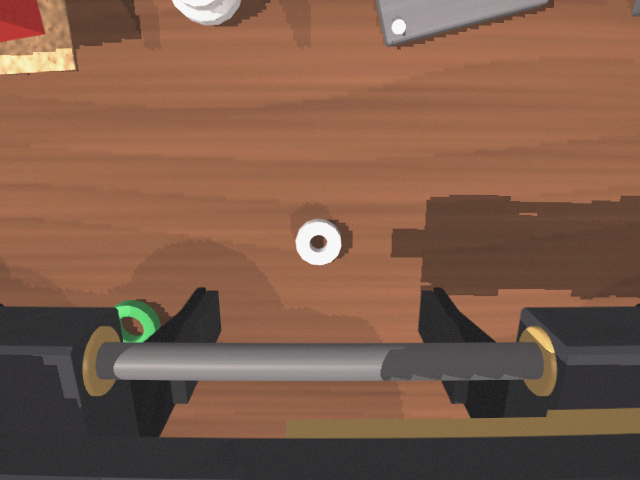

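Ring32 is at (242,318), world (441.4, 73.0), 32.2 mm across, and undisturbed. Descending to grip it.

Emit:
carry_out --pt "-1 -0.03 0.08 1 -0.1 0 0" --pt "-1 -0.03 0.08 2.2 -0.1 0 0" --pt "-1 -0.03 0.08 3.4 -0.1 0 0" --pt "-1 -0.03 0.08 4.2 -0.1 0 0" --pt "-1 -0.03 0.08 4.5 -0.1 0 0" --pt "-1 -0.03 0.08 4.62 -0.1 0 0" --pt "-1 -0.03 0.08 4.62 -0.1 0 0"

```text
time: 31.2
position: [0.4402, 0.0734, 0.0048]
tool_rot: [-0.707, 0.707, 0.0, -0.0]
ft_force: [-0.9, 0.4, -0.6]
grip_width: 0.0873
```

```bash
python3 go.py 441.4 73 2 -90
```

```text
t 31.2 pos [440.2  73.4   4.8] w 87.3 F [-0.9  0.4 -0.6] delta [ 0.016 -0.047  0.11 ] rot [ 0.03 -0.   -0.02]
```

Emit:
carry_out --pt "-1 0.02 -0.05 0.11 0 0 0" --pt "0 0.02 -0.05 0.11 0 0 0" --pt "1 0.02 -0.05 0.11 0 0 0" --pt "1 0.02 -0.05 0.11 0 0 0" --pt "1 0.02 -0.05 0.11 0 0 0" --pt "1 0.02 -0.05 0.11 0 0 0" --pt "1 0.02 -0.05 0.11 0 0 0" --pt "1 0.02 -0.05 0.11 0 0 0" --force 20

```text
time: 32.0
position: [0.4407, 0.0731, 0.0018]
tool_rot: [0.707, -0.707, -0.001, 0.001]
ft_force: [-0.5, 0.1, -0.2]
grip_width: 0.0387
```

Emit:
carry_out --pt "1 0 0 0 0 0 0" --pt "1 0 0 0 0 0 0" --pt "1 0 0 0 0 0 0" --pt "1 0 0 -0.8 0 0 0" --pt "1 0 0 -2 0 0 0" --pt "1 0 0 -3.5 0 0 0" --pt "1 0 0 -4.8 0 0 0" --pt "1 0 0 -4.8 0 0 0"

```text
time: 32.8
position: [0.4435, 0.073, 0.1252]
tool_rot: [0.707, -0.707, 0.003, -0.002]
ft_force: [1.0, 0.4, -0.9]
grip_width: 0.0307
```

```bash
python3 go.py 622 -5.5 120 -90
```

```text
t 32.8 pos [443.5  73.  125.2] w 30.7 F [ 1.   0.4 -0.9] delta [ 3.141 -7.136  0.263] rot [-0.42 -0.04  0.01]
```

Emit:
carry_out --pt "1 0.4 -0.9 0.1 -0.4 0 0" --pt "1 0.9 -2 0.1 -0.4 0 0" --pt "1 1.4 -3.2 0.1 -0.4 0 0" --pt "1 2 -4.5 0.2 -0.4 0 0" --pt "1 2.6 -5.9 0.2 -0.4 0 0" --pt "1 3 -6.8 0.2 -0.4 0 0" --pt "1 3.14 -7.13 0.2 -0.4 0 0" --pt "1 3.14 -7.13 0.2 -0.4 0 0"

```text
time: 33.6
position: [0.619, -0.0057, 0.1153]
tool_rot: [-0.707, 0.707, 0.004, -0.003]
ft_force: [-0.9, 0.5, -0.3]
grip_width: 0.0309
```

Emit:
carry_out --pt "1 0 0 0 0 0 0" --pt "1 0 0 0 0 0 0"

```text
time: 33.8
position: [0.6171, -0.0045, 0.1161]
tool_rot: [0.707, -0.707, -0.004, 0.004]
ft_force: [0.6, 1.3, -0.7]
grip_width: 0.0304
```

```bash
python3 - <<'E'
from h import *
snap('wrist','w21.png')
E
python3 ringrel.py 32 -9; python3 platew.py; python3 go.py 629 -5.2 84 -90
```

```text
n 3777 z hist [-9.94806447 -9.30070425 -8.78156337 -7.95073755 -2.30209588]
ring centre in tool xy mm outer [-0.19421769 -0.08955833] 0.35597810720603335 bore [-0.20772365 -0.9138257 ] 0.29153725241880607
plate wrist ((628.8410034179688, -5.0794219970703125), (99.84989929199219, 99.59150695800781), 14.661502838134766) 14231 rel tcp [11.36981466 -0.52554602]
t 33.85 pos [617.5  -4.6 116.3] w 30.6 F [ 0.8  1.4 -0.8] delta [ 0.027 -0.475  1.287] rot [0.6  0.03 0.04]
```

View pics/w21.png

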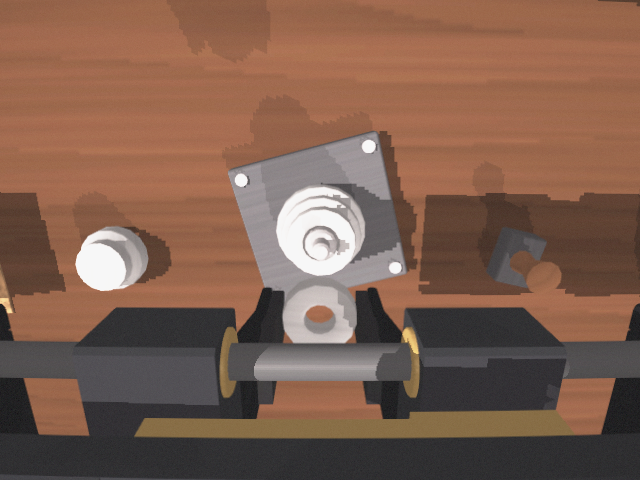

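Emit:
carry_out --pt "1 0.02 -0.3 0 0.6 0 0" --pt "1 0.02 -0.43 0.2 0.6 0 0" --pt "1 0.02 -0.43 0.6 0.6 0 0" --pt "1 0.02 -0.43 1.1 0.6 0 0" --pt "1 0.02 -0.43 1.28 0.6 0 0" --pt "1 0.02 -0.43 1.28 0.6 0 0" --pt "1 0.02 -0.43 1.28 0.6 0 0"

```text
time: 34.55
position: [0.6295, -0.0059, 0.0841]
tool_rot: [0.707, -0.707, 0.0, -0.001]
ft_force: [0.3, -0.2, -0.4]
grip_width: 0.0309
```

```bash
python3 - <<'E'
from h import *
snap('wrist','w22.png')
E
python3 ringrel.py 32 -9; python3 platew.py; python3 go.py 628.6 -5.2 74 -90
```

```text
n 3837 z hist [-9.86611637 -9.241063   -8.74075041 -7.86548834 -1.70863679]
ring centre in tool xy mm outer [-0.27276248 -0.08470371] 0.35763383350696093 bore [-0.17351305 -0.91733392] 0.27695401793877455
plate wrist ((629.1626586914062, -4.968605041503906), (99.36023712158203, 99.61239624023438), 14.67137622833252) 14190 rel tcp [-0.63150038  1.000956  ]
t 34.6 pos [629.8  -6.   84.4] w 30.4 F [ 0.3 -0.3 -1.1] delta [-0.031  0.049  0.418] rot [-0.13  0.   -0.  ]
```

View pics/w22.png

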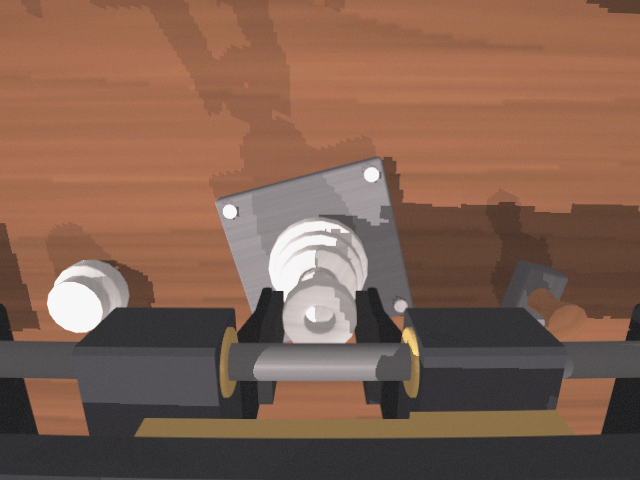

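Emit:
carry_out --pt "1 -0.03 0.04 0 -0.1 0 0" --pt "1 -0.03 0.04 0 -0.1 0 0" --pt "1 -0.03 0.04 0.15 -0.1 0 0" --pt "1 -0.03 0.04 0.35 -0.1 0 0" --pt "1 -0.03 0.04 0.41 -0.1 0 0" --pt "1 -0.03 0.04 0.41 -0.1 0 0"

```text
time: 35.2
position: [0.6283, -0.0051, 0.0736]
tool_rot: [0.707, -0.707, -0.0, 0.0]
ft_force: [0.0, 1.2, 0.0]
grip_width: 0.0305
```

```bash
python3 go.py 628.6 -5.2 59.5 -90
```

```text
t 35.2 pos [628.3  -5.1  73.6] w 30.5 F [0.  1.2 0. ] delta [ 0.004 -0.014  0.564] rot [0.05 0.01 0.  ]
```

Emit:
carry_out --pt "1 0 -0.01 0.1 0 0 0" --pt "1 0 -0.01 0.2 0 0 0" --pt "1 0 -0.01 0.32 0 0 0" --pt "1 0 -0.01 0.44 0 0 0" --pt "1 0 -0.01 0.53 0 0 0" --pt "1 0 -0.01 0.56 0 0 0" --pt "1 0 -0.01 0.56 0 0 0"

```text
time: 35.9
position: [0.6288, -0.0052, 0.06]
tool_rot: [-0.707, 0.707, 0.0, 0.0]
ft_force: [-0.1, 0.5, -0.3]
grip_width: 0.0303
```

```bash
python3 go.py 628.6 -5.2 59.5 -90
```

```text
t 35.9 pos [628.8  -5.2  60. ] w 30.3 F [-0.1  0.5 -0.3] delta [0.002 0.009 0.02 ] rot [ 0.    0.01 -0.  ]
```

Emit:
carry_out --pt "1 0 0 0.02 0 0 0" --pt "-0.2 0 0 0.02 0 0 0" --pt "-0.2 0 0 0.02 0 0 0" --pt "-0.2 0 0 0.02 0 0 0" --pt "-0.2 0 0 0 0 0 0" --pt "-0.2 0 0 -0.8 0 0 0" --pt "-0.8 0 0 -2.2 0 0 0" --pt "-1 0 0 -3.4 0 0 0"

```text
time: 36.7
position: [0.6288, -0.0052, 0.1461]
tool_rot: [0.707, -0.707, -0.0, -0.0]
ft_force: [0.8, -0.5, 0.3]
grip_width: 0.0613
```

Emit:
carry_out --pt "-1 0 0 0 0 0 0" --pt "-1 0 0 0 0 0 0"

```text
time: 36.9
position: [0.6291, -0.0052, 0.146]
tool_rot: [0.707, -0.707, 0.001, -0.001]
ft_force: [-0.2, 0.3, -0.0]
grip_width: 0.0762
```

```bash
python3 - <<'E'
from h import *
snap('wrist','w23.png');L=load('wrist');C=cloud(L)
for z0,z1 in((.027,.034),(.036,.0455),(.049,.059),(.06,.085)):
    m=(C[...,2]>z0)&(C[...,2]<z1)&(np.hypot(C[...,0]-.627,C[...,1]+.006)<.035);print(z0,m.sum(),np.median(C[m],0) if m.any() else '')
snap('scene','scene1.png')
i=cv2.imread('pics/scene1.png')[220:350,280:410];cv2.imwrite('pics/c2.png',cv2.resize(i,None,fx=4,fy=4,interpolation=cv2.INTER_CUBIC))
E
python3 go.py 593 -291 140 -90
```

```text
0.027 909 [ 0.64529448 -0.00456993  0.02955747]
0.036 899 [ 0.64222066 -0.00589562  0.04190273]
0.049 846 [ 0.63855027 -0.00521959  0.05446998]
0.06 1972 [ 0.62909317 -0.00460172  0.06710853]
t 37.0 pos [627.8  -5.  144. ] w 82.5 F [-0.8  0.2 -1. ] delta [11.441  1.391  0.158] rot [ 0.13  0.03 -0.  ]
```

View pics/w23.png

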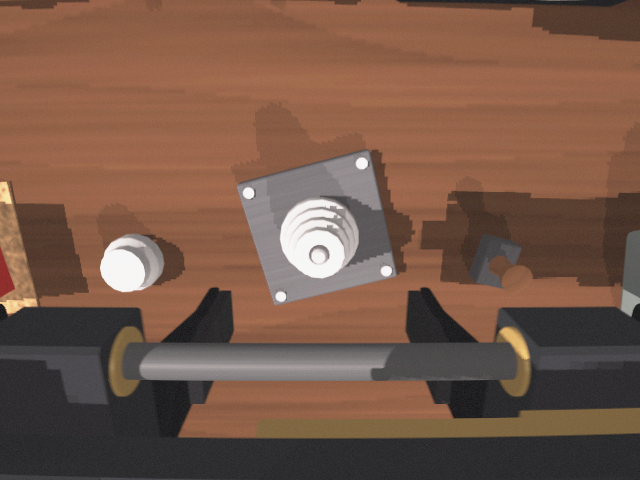

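View pics/c2.png

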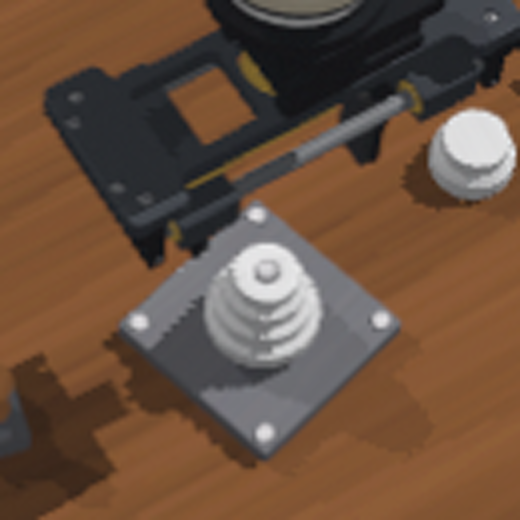

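All four rings are home, evenly stacked with the tip just showing. Now the counter plunger, with the jaws shut.

Emit:
carry_out --pt "1 1 0.1 0 0.1 0 0" --pt "1 2.4 0.3 0 0.1 0 0" --pt "1 4 0.5 0.1 0.1 0 0" --pt "1 5.8 0.7 0.1 0.1 0 0" --pt "1 7.6 0.9 0.1 0.1 0 0" --pt "1 9.4 1.1 0.1 0.1 0 0" --pt "1 10.8 1.3 0.1 0.1 0 0" --pt "1 11.4 1.34 0.1 0.1 0 0"

```text
time: 37.8
position: [0.5939, -0.2935, 0.1407]
tool_rot: [-0.706, 0.708, 0.0, 0.0]
ft_force: [0.6, 0.2, 0.4]
grip_width: 0.0312
```

Emit:
carry_out --pt "1 0 0 0 0 0 0" --pt "1 0 0 0 0 0 0" --pt "1 0 0 0 0 0 0"

```text
time: 38.1
position: [0.5953, -0.2877, 0.1421]
tool_rot: [0.708, -0.706, -0.0, -0.001]
ft_force: [0.5, -0.1, 0.6]
grip_width: 0.0071
```

```bash
python3 - <<'E'
from h import *
snap('wrist','w24.png');L=load('wrist');C=cloud(L)
m=(np.abs(C[...,2]-.092)<.004)&(np.hypot(C[...,0]-.594,C[...,1]+.29)<.04)
n,lab,st,ce=cv2.connectedComponentsWithStats(m.astype(np.uint8)); i=1+np.argmax(st[1:,4])
P=np.float32([pix(L,a,b,.093)[:2]*1000 for a,b in zip(*np.nonzero(lab==i))])
print(ce[i][::-1],cv2.minEnclosingCircle(P))
E
python3 go.py 594 -290 100 -90
```

```text
[270.44345898 326.05365854] ((594.1953125, -291.2803649902344), 15.9534273147583)
t 38.15 pos [ 595.5 -287.8  142.4] w 4.6 F [ 0.   0.1 -0.9] delta [0.089 0.063 1.694] rot [-0.06  0.07  0.13]
```

View pics/w24.png

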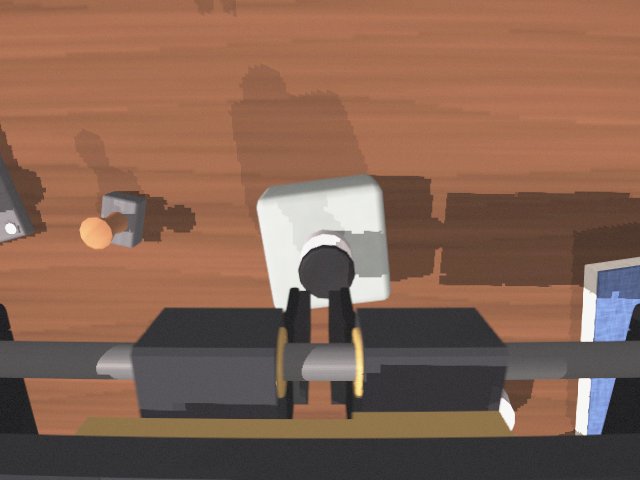

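Emit:
carry_out --pt "1 0.14 0.05 0.5 0 0 0.1" --pt "1 0.14 0.05 1 0 0 0.1" --pt "1 0.14 0.05 1.5 0 0 0.1" --pt "1 0.14 0.05 1.7 0 0 0.1" --pt "1 0.14 0.05 1.8 0 0 0.1" --pt "1 0.14 0.05 1.8 0 0 0.1"

```text
time: 38.75
position: [0.5941, -0.2936, 0.097]
tool_rot: [-0.706, 0.708, -0.0, 0.001]
ft_force: [-0.3, -0.0, 0.1]
grip_width: 0.0003
```

```bash
python3 go.py 594.2 -291.3 81 -90
```

```text
t 38.75 pos [ 594.1 -293.6   97. ] w 0.3 F [-0.3 -0.   0.1] delta [-0.091 -0.004  0.642] rot [-0.08  0.03 -0.1 ]
```

Emit:
carry_out --pt "1 -0.08 0 0.1 -0.1 0 -0.1" --pt "1 -0.08 0 0.2 -0.1 0 -0.1" --pt "1 -0.08 0 0.35 -0.1 0 -0.1" --pt "1 -0.08 0 0.5 -0.1 0 -0.1" --pt "1 -0.08 0 0.62 -0.1 0 -0.1" --pt "1 -0.08 0 0.66 -0.1 0 -0.1" --pt "1 -0.08 0 0.66 -0.1 0 -0.1"

```text
time: 39.45
position: [0.5947, -0.2917, 0.0819]
tool_rot: [-0.707, 0.707, -0.001, 0.0]
ft_force: [-0.5, 1.6, 6.7]
grip_width: 0.0008
```

Emit:
carry_out --pt "1 0 0 0.03 0 0 0" --pt "1 0 0 0.06 0 0 0" --pt "1 0 0 0.08 0 0 0" --pt "1 0 0 0.08 0 0 0"

```text
time: 39.85
position: [0.5947, -0.2917, 0.0814]
tool_rot: [0.707, -0.707, 0.001, -0.0]
ft_force: [-2.2, 1.8, 12.7]
grip_width: 0.0003
```

Emit:
carry_out --pt "1 0 0 0.03 0 0 0" --pt "1 0 0 0.05 0 0 0" --pt "1 0 0 0.05 0 0 0"

```text
time: 40.15
position: [0.5948, -0.2918, 0.0813]
tool_rot: [0.707, -0.707, 0.001, -0.0]
ft_force: [-3.5, 3.9, 17.7]
grip_width: 0.0006
```

Emit:
carry_out --pt "1 0 0 -0.3 0 0 0" --pt "1 0 0 -0.7 0 0 0" --pt "1 0 0 -1.5 0 0 0" --pt "1 0 0 -2.6 0 0 0" --pt "1 0 0 -2.6 0 0 0" --pt "1 0 0 -2.6 0 0 0"

```text
time: 40.75
position: [0.5943, -0.2919, 0.143]
tool_rot: [0.707, -0.707, 0.0, -0.0]
ft_force: [-0.1, 0.5, -0.4]
grip_width: 0.0006
```

```bash
python3 - <<'E'
from h import *
snap('wrist','w25.png');L=load('wrist');C=cloud(L)
m=(C[...,2]>.065)&(np.hypot(C[...,0]-.594,C[...,1]+.291)<.014);print('head z',np.median(C[m][:,2]))
m=(np.abs(C[...,2]-.054)<.006)&(np.hypot(C[...,0]-.594,C[...,1]+.291)<.05);print('block z',np.median(C[m][:,2]))
E
python3 go.py 608.5 287 190 -90
```

```text
head z 0.15066996686890277
block z 0.0537693756816498
t 40.8 pos [ 593.6 -291.4  142. ] w 0.5 F [-1.1 -0.9 -1.1] delta [-23.137  -0.593  -1.902] rot [ 0.06  0.05 -0.  ]
```

The plunger reached its stop: force rose from 6.7 to 17.7 N with no further travel, at z 81.3. Going back for the cover.

Emit:
carry_out --pt "0.5 -0.8 0 -1 0 0 0" --pt "0 -2 0 -1.9 0 0 0" --pt "-0.5 -3.8 0 -1.9 0 0 0" --pt "-0.5 -5.8 0 -1.9 0 0 0" --pt "-0.5 -7.8 0 -1.9 0 0 0" --pt "-0.5 -9.8 -0.1 -1.9 0 0 0" --pt "-0.5 -11.6 -0.2 -1.9 0 0 0" --pt "-0.5 -12.5 -0.2 -1.9 0 0 0"

```text
time: 41.6
position: [0.5977, 0.0248, 0.1886]
tool_rot: [0.708, -0.706, -0.002, 0.001]
ft_force: [0.5, -0.2, -0.2]
grip_width: 0.0566
```

```bash
python3 - <<'E'
from h import *
snap('top','top4.png');L=load('top');C=cloud(L)
P=C[160:222,433:492].reshape(-1,3);P=P[(P[:,2]>.07)&(P[:,2]<.1)];print('head z',np.median(P[:,2]),len(P))
E
python3 go.py 608.5 287 190 -90
```

```text
head z 0.09392664142402385 217
t 41.65 pos [597.3  27.1 188.6] w 59.6 F [-0.   1.2  0.5] delta [-10.393  -0.495  -0.024] rot [0.23 0.2  0.26]
```

View pics/top4.png

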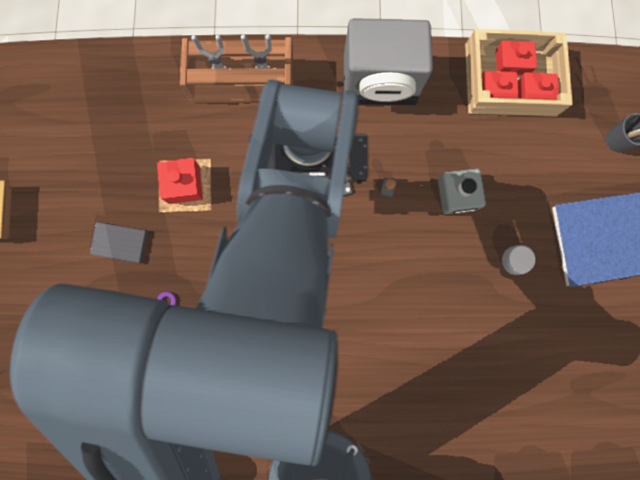

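The plunger is back up (head at z 93.9 mm).

Emit:
carry_out --pt "-0.5 -1.5 -0.1 0 0.2 0.2 0.2" --pt "-0.5 -3 -0.2 0 0.2 0.2 0.2" --pt "-0.7 -4.8 -0.3 0 0.2 0.2 0.2" --pt "-1 -6.6 -0.4 0 0.2 0.2 0.2" --pt "-1 -8.4 -0.45 0 0.2 0.2 0.2" --pt "-1 -9.8 -0.5 0 0.2 0.2 0.2" --pt "-1 -10.39 -0.5 0 0.2 0.2 0.2" --pt "-1 -10.39 -0.5 0 0.2 0.2 0.2"

```text
time: 42.45
position: [0.6109, 0.2817, 0.1888]
tool_rot: [-0.707, 0.707, -0.002, -0.001]
ft_force: [-0.6, 0.7, -1.0]
grip_width: 0.0866
```

Emit:
carry_out --pt "-1 0 0 0 0 0 0" --pt "-1 0 0 0 0 0 0"

```text
time: 42.65
position: [0.6118, 0.2784, 0.1901]
tool_rot: [-0.705, 0.709, -0.003, -0.001]
ft_force: [-0.4, 0.4, 0.9]
grip_width: 0.0868
```

```bash
cat > cov.py <<'E'
from h import *
import sys
snap('wrist',sys.argv[1]);L=load('wrist');C=cloud(L)
hsv=cv2.cvtColor(L['im'],cv2.COLOR_RGB2HSV)
red=(hsv[...,1]>140)&((hsv[...,0]<5)|(hsv[...,0]>175))
for n,lo,hi,z in(('top',.064,.078,.072),('knob',.090,.104,.098)):
    m=red&(C[...,2]>lo)&(C[...,2]<hi)
    k,lab,st,ce=cv2.connectedComponentsWithStats(m.astype(np.uint8)); i=1+np.argmax(st[1:,4])
    P=np.float32([pix(L,a,b,z)[:2]*1000 for a,b in zip(*np.nonzero(lab==i))])
    print(n,st[i,4],cv2.minAreaRect(P),cv2.minEnclosingCircle(P))
E
python3 cov.py w26.png;python3 go.py 608.5 287 76 -90
```

```text
top 9213 ((610.3716430664062, 287.5016784667969), (75.08728790283203, 73.46156311035156), 6.803740978240967) ((610.2280883789062, 287.34295654296875), 51.81706619262695)
knob 1042 ((610.892822265625, 287.17138671875), (22.96755599975586, 24.7529296875), 80.95700073242188) ((610.9151000976562, 287.23187255859375), 12.652422904968262)
t 42.7 pos [612.  278.4 190.3] w 87.2 F [-0.4 -0.  -0.4] delta [-0.361  0.155  4.57 ] rot [-0.18 -0.24 -0.33]
```

View pics/w26.png

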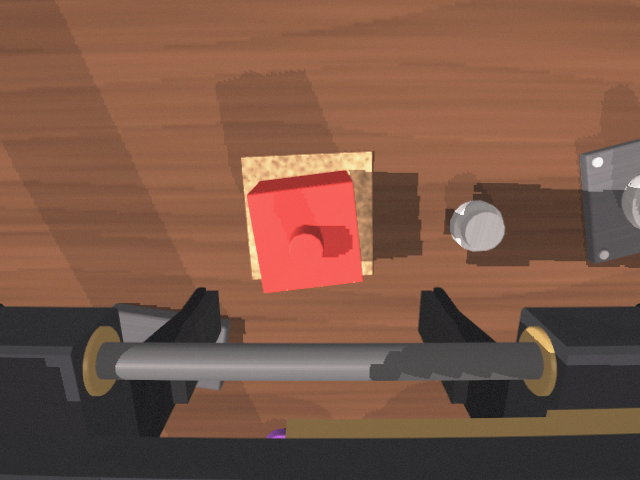

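Emit:
carry_out --pt "-1 -0.35 0.06 1 -0.2 -0.2 -0.3" --pt "-1 -0.35 0.06 2 -0.2 -0.2 -0.3" --pt "-1 -0.35 0.06 3 -0.2 -0.2 -0.3" --pt "-1 -0.35 0.06 3.8 -0.2 -0.2 -0.3" --pt "-1 -0.35 0.06 4.3 -0.2 -0.2 -0.3" --pt "-1 -0.35 0.06 4.4 -0.2 -0.2 -0.3" --pt "-1 -0.35 0.06 4.4 -0.2 -0.2 -0.3"

```text
time: 43.4
position: [0.6111, 0.2883, 0.0806]
tool_rot: [0.707, -0.707, 0.0, -0.0]
ft_force: [-0.6, 0.8, 0.7]
grip_width: 0.0865
```

```bash
python3 go.py 610.4 287.2 76 -90
```

```text
t 43.4 pos [611.1 288.3  80.6] w 86.5 F [-0.6  0.8  0.7] delta [0.045 0.028 0.184] rot [-0.03  0.    0.05]
```

Emit:
carry_out --pt "-1 0.04 0.03 0.17 0 0 0" --pt "0 0.04 0.03 0.17 0 0 0" --pt "1 0.04 0.03 0.17 0 0 0" --pt "1 0.04 0.03 0.17 0 0 0" --pt "1 0.04 0.03 0.17 0 0 0" --pt "1 0.04 0.03 0.17 0 0 0" --pt "1 0.04 0.03 0.17 0 0 0" --pt "1 0.04 0.03 0.17 0 0 0" --force 35

```text
time: 44.2
position: [0.6099, 0.288, 0.0762]
tool_rot: [0.708, -0.706, 0.0, -0.0]
ft_force: [-0.6, 0.2, -1.0]
grip_width: 0.039
```

Emit:
carry_out --pt "1 0 0 0 0 0 0" --pt "1 0 0 0 0 0 0" --pt "1 0 0 0 0 0 0" --pt "1 0 0 0 0 0 0"

```text
time: 44.6
position: [0.6099, 0.2879, 0.076]
tool_rot: [0.708, -0.706, 0.0, -0.0]
ft_force: [-0.1, -0.9, -0.3]
grip_width: 0.0233
```

Emit:
carry_out --pt "1 0 0 -0.3 0 0 0" --pt "1 0 0 -1 0 0 0" --pt "1 0 0 -2 0 0 0" --pt "1 0 0 -3 0 0 0" --pt "1 0 0 -4 0 0 0" --pt "1 0 0 -4.6 0 0 0" --pt "1 0 0 -4.6 0 0 0"

```text
time: 45.3
position: [0.6115, 0.2885, 0.1942]
tool_rot: [0.708, -0.706, 0.002, -0.003]
ft_force: [-0.3, 0.0, -2.0]
grip_width: 0.023
```

```bash
python3 go.py 628 -5 188 -90
```

```text
t 45.3 pos [611.5 288.5 194.2] w 23.0 F [-0.3  0.  -2. ] delta [11.742 -0.636  0.232] rot [-0.34  0.1   0.1 ]
```

Emit:
carry_out --pt "1 1 -0.05 0.1 -0.3 0.1 0.1" --pt "1 2.5 -0.15 0.1 -0.3 0.1 0.1" --pt "1 4.2 -0.25 0.1 -0.3 0.1 0.1" --pt "1 6 -0.35 0.1 -0.3 0.1 0.1" --pt "1 8 -0.45 0.1 -0.3 0.1 0.1" --pt "1 10 -0.55 0.1 -0.3 0.1 0.1" --pt "1 11.3 -0.63 0.1 -0.3 0.1 0.1" --pt "1 11.74 -0.63 0.1 -0.3 0.1 0.1"

```text
time: 46.1
position: [0.6256, -0.0094, 0.1871]
tool_rot: [-0.706, 0.709, 0.002, -0.003]
ft_force: [1.1, -0.1, -2.2]
grip_width: 0.0231
```

Emit:
carry_out --pt "1 0 0 0 0 0 0" --pt "1 0 0 0 0 0 0" --pt "1 0 0 0 0 0 0"

```text
time: 46.4
position: [0.6257, -0.0036, 0.1882]
tool_rot: [0.708, -0.706, -0.002, 0.002]
ft_force: [-0.6, 0.3, -1.8]
grip_width: 0.0231
```

```bash
python3 - <<'E'
from h import *
snap('wrist','w27.png');snap('scene','scene2.png')
i=cv2.imread('pics/scene2.png')[150:390,220:460];cv2.imwrite('pics/c3.png',cv2.resize(i,None,fx=2.5,fy=2.5))
E
python3 go.py 628 -5 160 -90
```

```text
t 46.5 pos [625.9  -3.7 188.5] w 23.0 F [ 0.3  1.2 -1.7] delta [ 0.051 -0.089  1.14 ] rot [ 0.31 -0.08  0.13]
```

View pics/w27.png

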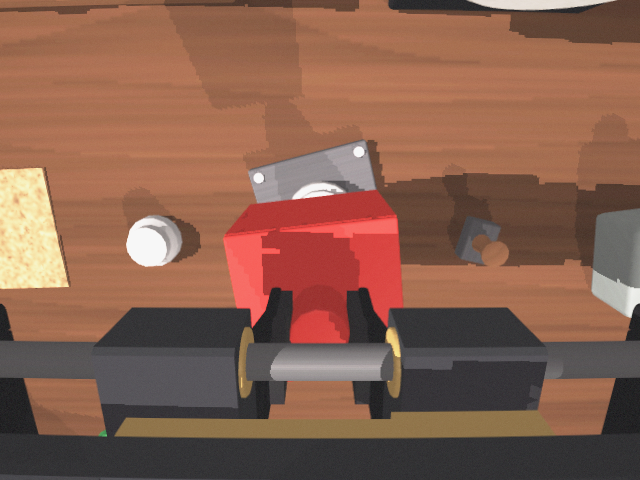

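View pics/c3.png

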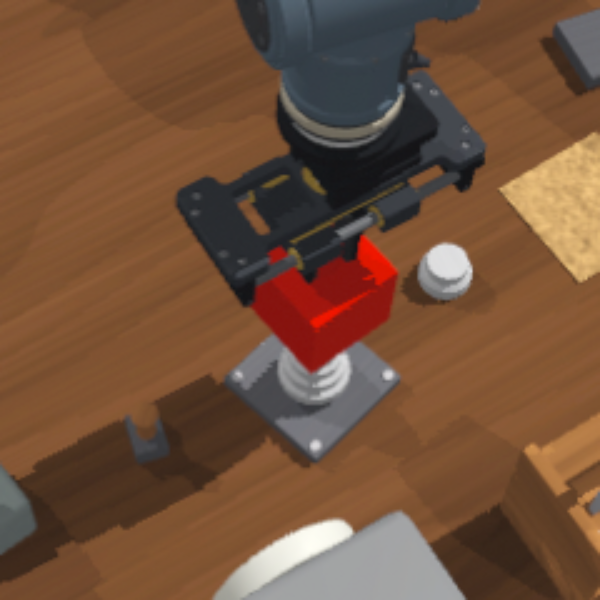

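Emit:
carry_out --pt "1 0.05 -0.09 0 0.3 0 0.1" --pt "1 0.05 -0.09 0.4 0.3 0 0.1" --pt "1 0.05 -0.09 0.9 0.3 0 0.1" --pt "1 0.05 -0.09 1.4 0.3 0 0.1" --pt "1 0.05 -0.09 1.5 0.3 0 0.1" --pt "1 0.05 -0.09 1.5 0.3 0 0.1" --pt "1 0.05 -0.09 1.5 0.3 0 0.1"

```text
time: 47.2
position: [0.6285, -0.007, 0.1511]
tool_rot: [-0.706, 0.708, -0.001, -0.0]
ft_force: [0.1, 0.6, -1.0]
grip_width: 0.0232
```

```bash
python3 go.py 628.2 -5 112 -90
```

```text
t 47.2 pos [628.5  -7.  151.1] w 23.2 F [ 0.1  0.6 -1. ] delta [-0.082  0.011  1.563] rot [-0.03 -0.1  -0.11]
```

Emit:
carry_out --pt "1 -0.07 0 0 0 -0.1 -0.1" --pt "1 -0.07 0 0.3 0 -0.1 -0.1" --pt "1 -0.07 0 0.7 0 -0.1 -0.1" --pt "1 -0.07 0 1.1 0 -0.1 -0.1" --pt "1 -0.07 0 1.5 0 -0.1 -0.1" --pt "1 -0.07 0 1.56 0 -0.1 -0.1" --pt "1 -0.07 0 1.56 0 -0.1 -0.1"

```text
time: 47.9
position: [0.6278, -0.0051, 0.1112]
tool_rot: [-0.707, 0.707, 0.001, -0.0]
ft_force: [-0.2, 0.1, -1.6]
grip_width: 0.0232
```

```bash
python3 go.py 628.2 -5 87.5 -90
```

```text
t 47.9 pos [627.8  -5.1 111.2] w 23.2 F [-0.2  0.1 -1.6] delta [-0.004 -0.017  0.949] rot [ 0.08  0.02 -0.  ]
```

Emit:
carry_out --pt "1 0 -0.02 0.2 0.1 0 0" --pt "1 0 -0.02 0.4 0.1 0 0" --pt "1 0 -0.02 0.6 0.1 0 0" --pt "1 0 -0.02 0.8 0.1 0 0" --pt "1 0 -0.02 0.93 0.1 0 0" --pt "1 0 -0.02 1 0.1 0 0" --pt "1 0 -0.02 1.02 0.1 0 0" --pt "1 0 -0.02 1.02 0.1 0 0"

```text
time: 48.7
position: [0.6288, -0.0052, 0.0866]
tool_rot: [0.707, -0.707, 0.001, -0.001]
ft_force: [-1.1, -0.9, -1.5]
grip_width: 0.0231
```

Emit:
carry_out --pt "1 0 0 0.02 0 0 0" --pt "1 0 0 0.04 0 0 0" --pt "1 0 0 0.06 0 0 0" --pt "1 0 0 0.06 0 0 0"

```text
time: 49.1
position: [0.6293, -0.0054, 0.086]
tool_rot: [0.707, -0.707, 0.001, -0.001]
ft_force: [0.5, -0.9, 3.4]
grip_width: 0.0228
```

Rim contact on the plate at TCP z 86.0, which was the prediction. Releasing and retreating.

Emit:
carry_out --pt "-0.2 0 0 0 0 0 0" --pt "-0.2 0 0 0 0 0 0" --pt "-0.2 0 0 0 0 0 0" --pt "-0.2 0 0 0 0 0 0" --pt "-0.2 0 0 -1 0 0 0" --pt "-0.5 0 0 -2.5 0 0 0" --pt "-0.8 0 0 -4 0 0 0" --pt "-0.8 0 0 -4.5 0 0 0"

```text
time: 49.9
position: [0.6309, -0.0055, 0.2018]
tool_rot: [0.707, -0.707, 0.004, -0.003]
ft_force: [-0.0, -0.5, 0.4]
grip_width: 0.0689
```

Emit:
carry_out --pt "-0.8 1 2 0 0 0 0" --pt "-0.8 3 4 0 0 0 0" --pt "-0.8 5 6 0 0 0 0" --pt "-0.8 7 7 0 0 0 0" --pt "-0.8 9 7 0 0 0 0" --pt "-0.8 11 7 0 0 0 0" --pt "-0.8 13 7 0 0 0 0" --pt "-0.8 14 7 0 0 0 0"

```text
time: 50.7
position: [0.4533, -0.3363, 0.1966]
tool_rot: [-0.707, 0.707, 0.0, 0.001]
ft_force: [0.9, 0.6, -0.5]
grip_width: 0.0785
```

Emit:
carry_out --pt "-0.8 0 0 0 0 0 0" --pt "-0.8 0 0 0 0 0 0" --pt "-0.8 0 0 0 0 0 0"

```text
time: 51.0
position: [0.4538, -0.3331, 0.1964]
tool_rot: [0.707, -0.707, -0.001, -0.001]
ft_force: [0.0, -0.6, 0.4]
grip_width: 0.0785
```

```bash
python3 - <<'E'
from h import *
snap('top','top5.png');snap('scene','scene3.png')
L=load('top');C=cloud(L)
for n,(r,c) in dict(housing=(187,253),stamp=(184,390),tin=(260,519),pad=(243,119),head=(186,468)).items(): print(n,C[r,c])
E
sed -i 's/box\[140:212,285:362\]=1/box[140:212,285:362]=1/' meas2.py; python3 meas2.py
```

```text
housing [0.59949447 0.13783496 0.02687511]
stamp [ 0.60173396 -0.14096341  0.05282868]
tin [ 0.41349157 -0.2074876   0.58971297]
pad [0.48334369 0.4159416  0.02223048]
head [ 0.59090283 -0.28943394  0.09448554]
[  1 166 243] [  1 165 244]
top ((628.1032104492188, -6.776004791259766), (75.06074523925781, 73.7459487915039), 6.67818546295166)
knob ((627.2911376953125, -6.674023628234863), 12.452754974365234) [627.49835   -7.107011]
plate ((626.807861328125, -6.466835021972656), (100.88459777832031, 100.31741333007812), 14.443260192871094) 691
ctr ((591.838623046875, -290.3915100097656), (81.21855926513672, 78.65235137939453), 7.013663291931152)
head ((593.0194091796875, -291.61358642578125), 16.348018646240234) [ 592.65814 -291.3829 ]
```

View pics/top5.png

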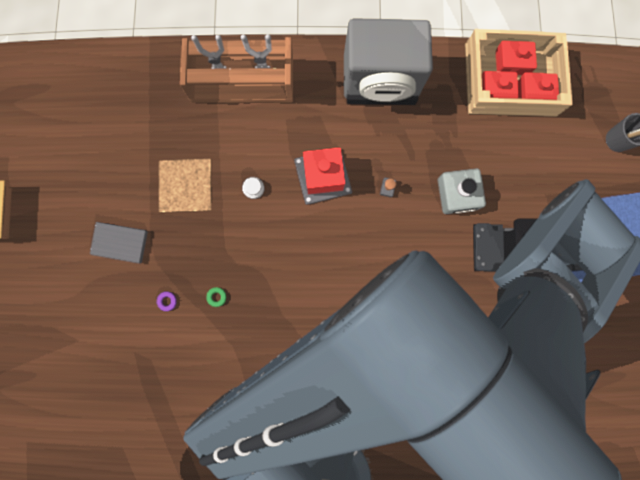

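View pics/scene3.png

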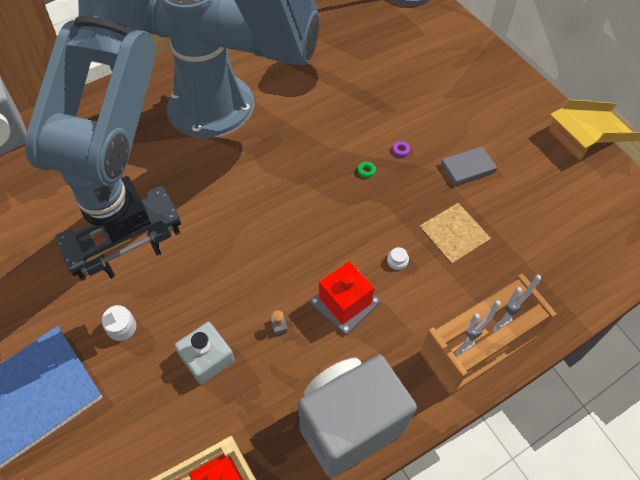

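The cover is centred on the plate (top view (172,323)), the desk is clear of aluminium rings, and the bystanders are where they started. Handing in.

```bash
python3 -c "
from rig import *
print(hand_in())"
```

```text
the job is handed in; nothing more can be done
None
```

The job is done and handed in at about 51 s of the 208 s allowed.

- **Cover off:** I lifted it off the arbor and stood it upright on the mat.
- **Rings:** All four were present. I threaded them in the order ring56, ring48, ring40, ring32, and none met any real contact force. The wrist camera read their top faces at about 29, 42, 54 and 67 mm. That is 1.4 to 1.8 mm below the true home heights. The spacing is right and the arbor tip shows above ring32, so I take this as a camera bias.
- **Plunger:** I pressed it to its stop. The force rose from 6.7 to 17.7 N over the last 0.6 mm, with no further travel at z 81.3 mm. It then came back up, with the head reading about 94 mm.
- **Cover back:** The rim touched the base plate at the predicted height. In the last top view the cover centre is within about 1.5 mm of the plate centre.
- **Bystanders:** The last top view puts the seal housing, stamp and ink pad within 1 mm of where they started. The arm hid the tin in that view, but it looks unmoved in the scene picture.
- **Disagreements:** The top camera and the arm's own position readings disagreed by about 1.5 to 2 mm. I lined up each fit using the wrist camera instead.
- **Ring knock:** No ring was seen to be knocked aside.

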